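Load the bench mandrel

TASK

Load the mandrel for sanding: thread the wide bored wooden blank onto the horizontal rod first, then the long one, then fit the metal end cap over the rod's end, open end first. Each must sit fully home, with no gap from the stop collar through to the cap. The stop collar is only lightly pinched on the rod, so find it gently by feel and do not shove it out of its setting.

Things in the scene. Friction and masses are not known exactly. Their poses are not given: they have to be found in the camera images.
- mandrel: fixed grey bench stand with a level steel rod. Origin: underside of the base plate (110 x 90 x 12 mm), under the middle of the post (56 mm wide in x, 30 mm in y, 134 mm high). The 12 mm rod runs along the stand's own -y, its axis 120 mm above the bench. A dark steel stop collar (30 mm diameter, 13 mm long) sits on the rod by friction only: it slips at about 10 N of push along the rod
- rod_tip (a point): end of the rod, on its axis, 120 mm up and 168 mm from the stand's origin along the stand's -y; axes as the stand's. The last 7 mm are a rounded nose. The stop collar's face towards the tip lies 102 to 128 mm in from this point; its place differs every time and is not reported: feel for it
- wide_blank_center (a point): centre of the wide wooden blank, a square block 52 x 52 mm, 30 mm long, with a 13.6 mm hole right through it along its own y, through the centre. It lies on the bench with the hole level, 26 mm up
- long_blank_center (a point): centre of the long wooden blank, a square block 44 x 44 mm, 44 mm long, with a 13.6 mm hole right through it along its own y, through the centre. It lies on the bench with the hole level, 22 mm up
- end_cap_center (a point): centre of the metal end cap, a square block 36 x 36 mm, 63 mm long, with a 13.6 mm blind hole 57 mm deep along its axis, open at its own +y end, closed at the -y end. It lies on the bench with the hole level, 18 mm up; the open end faces the stand's side of the bench
Things that resemble listed ones, but are neither listed nor needed, are in the scene too. Leave any turquoise look-alike of the part that bears end_cap_center alone.

How it is judged:
On the way, in this order (a step that is already met when the one before it is completed fails the run):
1. the wide blank is threaded on the rod, all of it past the tip (y of wide_blank_center in the frame of rod_tip above 0.015 m and distance between wide_blank_center and mandrel below 0.2 m and x of wide_blank_center in the frame of rod_tip between -0.004 and 0.004 m and z of wide_blank_center in the frame of rod_tip between -0.004 and 0.004 m), for 0.2 s.
2. the long blank is threaded on the rod behind it, all of it past the tip (y of long_blank_center in the frame of rod_tip above 0.022 m and distance between long_blank_center and mandrel below 0.2 m and x of long_blank_center in the frame of rod_tip between -0.004 and 0.004 m and z of long_blank_center in the frame of rod_tip between -0.004 and 0.004 m), for 0.2 s.
At the end, for the whole second after the job is handed in: All three are on the rod in the order collar, wide blank, long blank, end cap, each in line with the rod (within 0.15 rad) and on its axis, with no more than about 1.5 mm of gap at each joint: collar to wide blank, wide to long blank, long blank to cap (distance between wide_blank_center and stop_face below 0.0175 m and distance between wide_blank_center and long_blank_center below 0.0385 m and distance between long_blank_center and end_cap_center below 0.0555 m and angle between the y axis of each of wide_blank_center, long_blank_center, end_cap_center and the y axis of rod_tip, either way round below 0.15 rad and distance between end_cap_center and rod_tip below 0.03 m and x of end_cap_center in the frame of rod_tip between -0.004 and 0.004 m and height (world z) of each of end_cap_center, long_blank_center, wide_blank_center above 0.115 m); the robot touches nothing.
It fails at once if the stop collar is shoved more than 3 mm along the rod from where it was set (distance of stop_face from where it was at the start of the episode above 0.003 m).
It also fails if it takes over 67 s, if anything falls off the work surface, if the arm or the gripper's body presses on something with over 40 N, if the wrist force passes 120 N, or if a joint passes its speed limit or range.

ROBOT

A 6-joint arm with a two-finger parallel gripper is mounted at the origin on the work surface; the furniture and walls round the work are solid. World frame = base frame: x ahead of the robot, y to its left, z up, the work surface at z = 0. Lengths are in m, angles in rad, forces in N, time in s.
With the tool pointing down it reaches from about 0.4 to 0.825 m from the base axis. Payload 7 kg.
Tool frame: the origin (TCP) lies between the finger pads; the fingertips stand 17 mm ahead of it and the grasp point (between the pads) lies 2 mm behind it; x points along the fingers, z is the direction in which the jaws open and shut, and the axes are right-handed (so a half turn about x gives the same grasp; the last joint's range is limited). The gripper opens to 88 mm and grips with 3 to 60 N. Pads are 19 mm wide; open, the fingers measure 130 mm over their backs; the gripper's body (78 mm by 193 mm) begins 47 mm behind the grasp point.
Start: joints at [-0.896, 0.359, 0.012, 0, -1.224, -0.288], TCP at [0.255, -0.625, 0.244] pointing down, gripper open.
Joint ranges: [-3.07, 3.07], [-1.43, 2.12], [-1.02, 1.25], [-3.03, 1.67], [-3.05, -0], [-3.03, 3.03]. Speed limits (rad/s): [2.39, 2.39, 3.01, 3.14, 3.14, 3.14].

INTERFACE

Orientations are given as [roll, pitch, yaw] about the fixed x, y, z axes, in that order (R = Rz(yaw) Ry(pitch) Rx(roll)).
In Python, from station import * gives the robot as it stands.
- The arm moves only by the tool step_arm, never from a script. Its argument "deltas" is a list of rows, each a list of 5 numbers: the shift along the tool's x, y, z in cm, then the turn about the tool's x in degrees, then the closure, from 0 (fully open) to 1 (shut). In form: [[dx, dy, dz, roll, fingers], ...]. A call has exactly 10 rows; each row is the pose to reach, as a shift and turn from the pose commanded when the call began, along the tool's axes at that moment; what a row does not reach only later rows make up. A row lasts 1/12 s, in which the tool goes at most 41.7 mm and 7.16 degrees, less where a joint would pass 70% of its speed; a pose out of reach is approached as far as the arm can. A call with a gripper value outside its range is refused whole. The fingers move at their own pace and stop on an object; "squeeze" is the grip in N (left out, the last holds). Time passes only in rows, so rows that repeat a pose let the fingers close, or fill a call up. It gives the time, the measured TCP pose, the force and the opening at its end, in the units of the state.
- get_state(): the state, without advancing time (a new reading comes with each control period).
- grab_frame(name): name is "side" or "top"; returns a dict with "pixels" (400x640x3 uint8, red, green, blue), "range_z" (400x640 float32, m along the optical axis (not along the pixel's ray), 0 where there is no reading), "fx", "fy", "cx", "cy" (pixels), "view" (4x4, takes a point from world to camera coordinates). Camera axes: x right, y down, z forward; pixel columns grow to the right and rows downward; lengths in m; the calibration is good to about 2 mm. A picture is of the moment at which its call begins.
- job_done(): hands the job in, once; it reports no verdict.
Trained networks look in the newest picture that a camera, given by its name, has taken for a name from the list of things; names that differ only in an ending like _2 or _b are one class to them, and where a whole thing is asked for, a point or a joint stands for the part that bears it (a point fixed in the world has none). Each returns a list of dicts, best first, with "conf" (0 to 1); they miss things now and then, are a little off and sometimes report something else, mostly with a low value. They report only what shows in the picture. A call takes as long as a camera call. They do not tell look-alikes from the thing itself.
- boxes_of(thing, camera): "extent" ([left, top, right, bottom] in pixels, round what is visible of it).
- masks_of(thing, camera): "mask" (400x640 bool, what is visible of it) and "extent" ([left, top, right, bottom] in pixels, round what is visible of it).
The state is a dict: "t": time; "q": joint angles; "qd": joint speeds; "joint_efforts": joint torques, N m; "eef_pos": TCP position; "ee_rot": TCP orientation; "force": force on the tool from outside, world axes, zero at the start; "moment": the same for the moment, N m; "width": finger opening in m.
Only numpy, scipy, OpenCV 4.12 (cv2) and the standard library are available. Lean on these libraries where they do the work, as an engineer would, in place of code of your own. Each camera call takes 0.05 s, during which the arm holds its last target.

## Working session

There is one attempt and no reset: what is moved stays moved. The work goes in short steps, Python scripts to look and compute and a tool call to move; the robot and the scene stay as the last step left them, time stands still between calls to the robot, and variables do not carry over. Pictures are saved under pics/ and viewed, and the job is handed in when it is done.

Besides the shell and the picture viewer there is one more tool, called after ">>>" as name([rows], argument=value, ...), one row to a line, values as JSON. step_arm: Moves the arm, as the interface text tells. Its arguments: {"type":"object","properties":{"deltas":{"type":"array"},"squeeze":{"type":"number"}},"required":["deltas"]}

```bash
mkdir -p pics; ls; python3 - <<'E'
from station import *
import cv2,numpy as np
print(get_state())
for n in ("side","top"):
    f=grab_frame(n); cv2.imwrite(f"pics/{n}0.png",f["pixels"][:,:,::-1]); np.savez(f"{n}0.npz",**f)
    print(n,f["fx"],f["fy"],f["cx"],f["cy"],f["view"].round(3).tolist())
    for t in ("mandrel","wide_blank_center","long_blank_center","end_cap_center"):
        for b in boxes_of(t,n): print(t,round(b["conf"],2),np.round(b["extent"]))
E
```

```text
pics
{'t': 0.0, 'q': array([-8.95884834e-01,  3.59357657e-01,  1.10142393e-02, -3.65322425e-04,
       -1.22411551e+00, -2.88101388e-01]), 'qd': array([ 0.00142717,  0.00030085, -0.00054893,  0.00137157,  0.00085463,
       -0.00068444]), 'joint_efforts': array([ 6.00043259e-04, -5.82719064e+01,  2.93059140e+01,  6.99768886e+00,
        6.81325051e-03, -1.37835950e-04]), 'eef_pos': array([ 0.25442196, -0.6246821 ,  0.24261943]), 'ee_rot': array([0.08443531, 1.56909861, 2.04191732]), 'force': array([-0.35367355, -0.18151352, -0.14792242]), 'moment': array([-0.01863962,  0.03625101,  0.03356162]), 'width': 0.08762733338973255}
side 472.9332325795408 472.9332325795408 318.97064962346485 202.74393114651102 [[-0.95, -0.313, -0.001, 0.434], [-0.202, 0.616, -0.762, 0.281], [0.239, -0.723, -0.648, 1.033], [0.0, 0.0, 0.0, 1.0]]
mandrel 0.75 [262. 217. 309. 318.]
wide_blank_center 0.86 [322. 220. 343. 241.]
long_blank_center 0.59 [326. 179. 346. 199.]
end_cap_center 0.77 [349. 159. 379. 182.]
end_cap_center 0.59 [337. 198. 354. 227.]
top 481.6042206625427 481.6042206625427 316.0647780351218 198.08853034886488 [[-0.01, -1.0, 0.001, -0.16], [-0.998, 0.01, -0.067, 0.502], [0.067, -0.002, -0.998, 1.252], [0.0, 0.0, 0.0, 1.0]]
mandrel 0.75 [204. 170. 278. 224.]
wide_blank_center 0.74 [302. 202. 315. 220.]
wide_blank_center 0.41 [368. 189. 387. 204.]
long_blank_center 0.83 [369. 186. 387. 203.]
end_cap_center 0.79 [407. 204. 431. 232.]
end_cap_center 0.69 [336. 206. 358. 225.]
end_cap_center 0.33 [198. 172. 279. 223.]
```

```bash
python3 - <<'E'
import cv2,numpy as np
a=cv2.imread("pics/side0.png");b=cv2.imread("pics/top0.png")
cv2.imwrite("pics/side0c.png",cv2.resize(a[130:330,200:440],None,fx=3.2,fy=3.0,interpolation=cv2.INTER_CUBIC))
cv2.imwrite("pics/top0c.png",cv2.resize(b[140:260,180:450],None,fx=2.9,fy=2.9,interpolation=cv2.INTER_CUBIC))
E
```

```text
(no output)
```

View pics/side0.png

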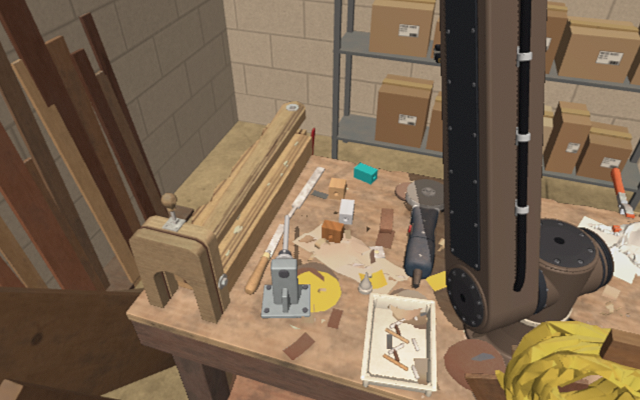

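View pics/top0.png

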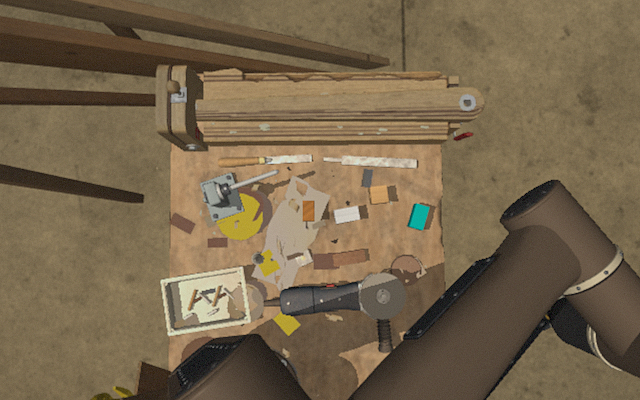

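```bash
sleep 0
```

```text
(no output)
```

View pics/side0c.png

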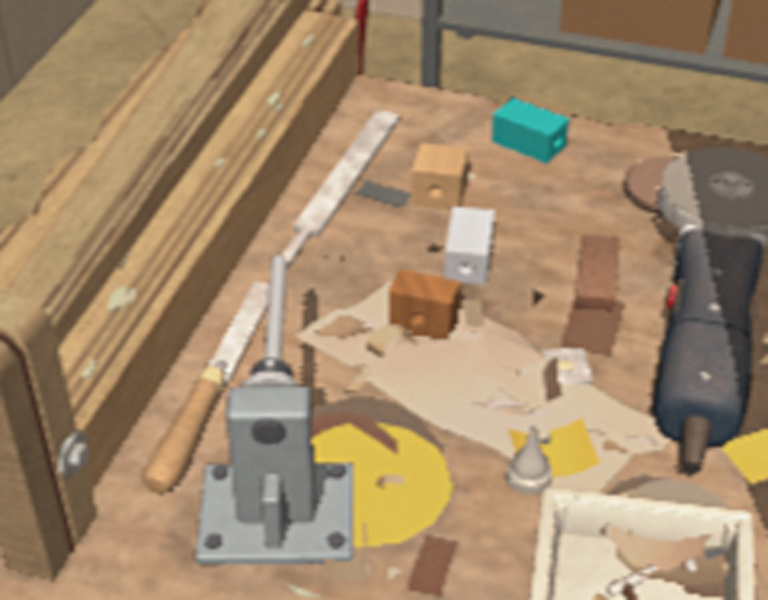

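View pics/top0c.png

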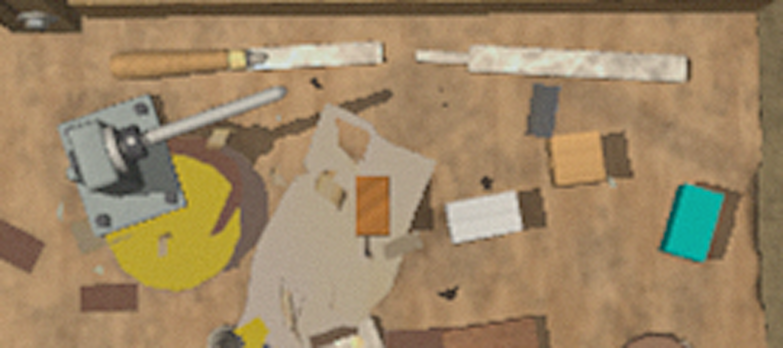

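```bash
cat > h.py <<'E'
import numpy as np,cv2
def cloud(f,mask=None):
    z=np.asarray(f["range_z"]).astype(float); v,u=np.nonzero((z>0)&(mask if mask is not None else True))
    Z=z[v,u]; P=np.c_[(u-f["cx"])/f["fx"]*Z,(v-f["cy"])/f["fy"]*Z,Z,np.ones(len(Z))]
    return (P@np.linalg.inv(f["view"]).T)[:,:3],u,v
def proj(f,p):
    c=f["view"]@np.r_[p,1]; return np.array([c[0]/c[2]*f["fx"]+f["cx"],c[1]/c[2]*f["fy"]+f["cy"]])
E
python3 - <<'E'
from h import *; from station import *
F={n:dict(np.load(n+"0.npz")) for n in("side","top")}
for n in("side","top"):
    grab_frame(n)
    for t in ("wide_blank_center","long_blank_center","end_cap_center","mandrel"):
        for m in masks_of(t,n):
            P,u,v=cloud(F[n],m["mask"]); 
            print(n,t,round(m["conf"],2),np.round(m["extent"]),len(P),"lo",P.min(0).round(3),"hi",P.max(0).round(3),"med",np.median(P,0).round(3))
            zt=np.percentile(P[:,2],85); T=P[abs(P[:,2]-zt)<.006]
            (c,s,a)=cv2.minAreaRect((T[:,:2]*1000).astype(np.float32)); print("   top z",zt.round(4),len(T),"c",np.round(c,1),"size",np.round(s,1),"ang",round(a,1))
F=F["top"]; P,u,v=cloud(F)
# beam height, bench height
s=(P[:,0]>.35)&(P[:,0]<.75)&(P[:,1]>-.5)&(P[:,1]<.25)
for x in np.arange(.3,.8,.02):
    q=s&(abs(P[:,0]-x)<.01); 
    if q.any(): print(round(x,2),np.percentile(P[q,2],[5,50,95]).round(3))
E
```

```text
side wide_blank_center 0.8 [322. 219. 346. 242.] 415 lo [ 0.443 -0.173  0.001] hi [ 0.498 -0.127  0.056] med [ 0.467 -0.132  0.043]
   top z 0.0522 189 c [ 470.9 -144. ] size [31.8 53.5] ang 89.3
side long_blank_center 0.67 [329. 177. 344. 200.] 357 lo [ 0.482 -0.411 -0.004] hi [ 0.552 -0.271  0.048] med [ 0.509 -0.311  0.037]
   top z 0.0448 167 c [ 511.1 -327.9] size [44.6 50.2] ang 7.3
side end_cap_center 0.73 [338. 197. 356. 226.] 350 lo [ 0.436 -0.307 -0.001] hi [ 0.48  -0.209  0.041] med [ 0.456 -0.229  0.034]
   top z 0.0371 217 c [ 459.5 -243.7] size [35.9 67.4] ang 10.5
side end_cap_center 0.64 [352. 160. 378. 183.] 379 lo [ 0.418 -1.738 -0.912] hi [ 0.774 -0.403  0.042] med [ 0.451 -0.422  0.03 ]
   top z 0.037 182 c [ 451.2 -433.3] size [43.7 65.3] ang 72.3
side mandrel 0.61 [261. 214. 310. 319.] 2679 lo [ 0.444 -0.169 -0.004] hi [0.615 0.145 0.142] med [0.507 0.095 0.037]
   top z 0.1286 527 c [537.2  19.2] size [ 55.9 185. ] ang 22.8
top wide_blank_center 0.76 [304. 201. 314. 225.] 269 lo [ 0.437 -0.16   0.   ] hi [ 0.496 -0.127  0.06 ] med [ 0.465 -0.144  0.052]
   top 
[... 659 characters left out ...]
. 169. 278. 224.] 1611 lo [ 0.445 -0.071 -0.007] hi [0.567 0.14  0.144] med [0.507 0.066 0.04 ]
   top z 0.1326 440 c [527.2  16.6] size [ 55.1 180.9] ang 17.6
0.36 [-0.003  0.018  0.687]
0.38 [-0.004  0.007  0.673]
0.4 [-0.004  0.007  0.66 ]
0.42 [-0.003  0.009  0.652]
0.44 [-0.002  0.01   0.652]
0.46 [-0.003  0.009  0.649]
0.48 [-0.004  0.004  0.612]
0.5 [-0.003  0.002  0.132]
0.52 [-0.004  0.001  0.133]
0.54 [-0.004  0.001  0.124]
0.56 [-0.004  0.     0.013]
0.58 [-0.004  0.     0.01 ]
0.6 [-0.003  0.005  0.025]
0.62 [-0.004  0.     0.01 ]
0.64 [-0.003  0.038  0.218]
0.66 [0.067 0.072 0.231]
0.68 [0.068 0.074 0.23 ]
0.7 [0.071 0.126 0.232]
0.72 [0.111 0.129 0.243]
0.74 [0.111 0.129 0.23 ]
```

```bash
python3 - <<'E'
from h import *
F={n:dict(np.load(n+"0.npz")) for n in("side","top")}
for n in F:
    f=F[n]; P,u,v=cloud(f)
    s=(P[:,2]>.095)&(P[:,2]<.15)&(P[:,0]>.42)&(P[:,0]<.62)&(P[:,1]<.18)&(P[:,1]>-.12)
    Q=P[s]; 
    rod=Q[(Q[:,1]<.0)&(Q[:,1]>-.085)&(Q[:,0]>.5)]
    A=np.c_[rod[:,1],np.ones(len(rod))]; c,*_=np.linalg.lstsq(A,rod[:,0],rcond=None)
    print(n,len(rod),"slope",c,"ang deg",np.degrees(np.arctan(c[0])),"z",np.percentile(rod[:,2],[10,50,90]).round(4),"res",np.std(A@c-rod[:,0]).round(4),"ymin",rod[:,1].min())
    # post top rectangle z~.134
    post=Q[(Q[:,2]>.128)&(Q[:,1]>.03)]
    r=cv2.minAreaRect((post[:,:2]*1000).astype(np.float32)); print("post",len(post),r)
    pl=P[(P[:,2]>.006)&(P[:,2]<.018)&(P[:,0]>.4)&(P[:,0]<.6)&(P[:,1]<.18)&(P[:,1]>.0)]
    r=cv2.minAreaRect((pl[:,:2]*1000).astype(np.float32)); print("plate",len(pl),r)
    # crop
    us,vs=u[s],v[s]; x0,x1,y0,y1=us.min()-8,us.max()+12,vs.min()-12,vs.max()+8
    im=f["pixels"][y0:y1,x0:x1,::-1]; k=min(790/(x1-x0),590/(y1-y0)); k=int(k); print(n,"crop",x0,y0,"k",k)
    cv2.imwrite(f"pics/rod_{n}.png",cv2.resize(im,None,fx=k,fy=k,interpolation=cv2.INTER_CUBIC))
E
```

```text
side 109 slope [-0.33498129  0.53879252] ang deg -18.519885483988016 z [0.1215 0.1246 0.127 ] res 0.0036 ymin -0.07141800822124389
post 415 ((518.2923583984375, 76.7562255859375), (56.53299331665039, 72.88866424560547), 46.69345474243164)
plate 2112 ((499.4699401855469, 89.48643493652344), (179.23629760742188, 198.60121154785156), 89.87248992919922)
side crop 262 203 k 6
top 160 slope [-0.33626696  0.53402938] ang deg -18.586091443729494 z [0.1209 0.1244 0.1276] res 0.0036 ymin -0.07348319356115826
post 397 ((513.1632080078125, 76.47781372070312), (57.72519302368164, 68.52860260009766), 47.16530990600586)
plate 1746 ((497.6242370605469, 90.02355194091797), (177.9267578125, 190.5702667236328), 89.72393035888672)
top crop 181 137 k 7
```

View pics/rod_top.png

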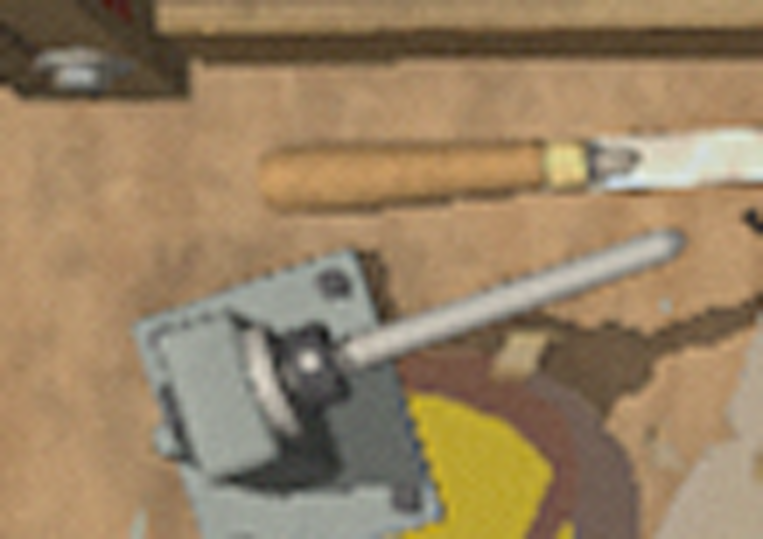

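View pics/rod_side.png

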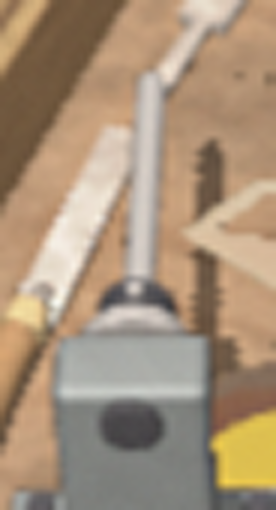

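```bash
cat >> h.py <<'E'
def ray_z(f,u,v,h):
    M=np.linalg.inv(f["view"]); d=M[:3,:3]@np.array([(u-f["cx"])/f["fx"],(v-f["cy"])/f["fy"],1]); o=M[:3,3]
    return o+d*(h-o[2])/d[2]
E
python3 - <<'E'
from h import *
F={n:dict(np.load(n+"0.npz")) for n in("side","top")}
for n,(u0,u1,v0,v1) in {"top":(231,282,166,191),"side":(281,292,214,250)}.items():
    f=F[n]; im=f["pixels"].astype(int); sat=im.max(2)-im.min(2); br=im.mean(2)
    m=np.zeros(br.shape,bool); m[v0:v1,u0:u1]=((sat<32)&(br>105))[v0:v1,u0:u1]
    k,l,st,_=cv2.connectedComponentsWithStats(m.astype(np.uint8)); i=1+np.argmax(st[1:,4]); m=l==i
    for r in range(v0,v1): print("".join("#" if x else "." for x in m[r,u0:u1]))
    v,u=np.nonzero(m); W=np.array([ray_z(f,a,b,.12) for a,b in zip(u,v)])
    vx,vy,x0,y0=cv2.fitLine(W[:,:2].astype(np.float32),cv2.DIST_HUBER,0,.001,.001).ravel()
    print(n,"ang",np.degrees(np.arctan(vx/vy)),"x at y=-.05:",x0+vx/vy*(-.05-y0),"x at y=.02",x0+vx/vy*(.02-y0),"ymin",W[:,1].min(),"ymax",W[:,1].max(), "u,v",u.min(),u.max(),v.min(),v.max())
E
```

```text
...................................................
...................................................
...................................................
...................................................
..........................................#####....
........................................########...
.....................................##########....
#.................................############.....
#..............................##############......
#...........................##############.........
##.......................##############............
##....................##############...............
##.................###############.................
###..............##############....................
###...........##############.......................
###.......###############..........................
####...###############.............................
###################................................
################...................................
#############......................................
###########........................................
########
[... 202 characters left out ...]
p ang -16.674006 x at y=-.05: 0.5520302 x at y=.02 0.53106385 ymin -0.0732203609833854 ymax 0.040930816990768865 u,v 231 278 170 189
.........#.
.....###..#
....#######
....######.
....#####..
....#####..
....####...
....####...
....####...
....####...
...#####...
...#####...
..######...
..######...
..######...
..######...
..######...
..######...
..######...
...#####...
...####....
...####....
...####....
...####....
...####....
..#####....
..#####....
..#####....
..#####....
..#####....
..#####....
..#####....
..#####....
..#####....
..#####....
..#####....
side ang -18.114141 x at y=-.05: 0.5544308 x at y=.02 0.5315321 ymin -0.08037901563179062 ymax 0.034298734116951723 u,v 283 291 214 249
```

```bash
python3 - <<'E'
from h import *
F={n:dict(np.load(n+"0.npz")) for n in("side","top")}
R={}
for n in F:
    f=F[n]; im=f["pixels"].astype(int); sat=im.max(2)-im.min(2); br=im.mean(2); m=(sat<32)&(br>105)
    C=[]
    if n=="top":
        for u in range(238,275):
            v0=int(round(171.3+(278-u)*.33)); s=slice(v0-4,v0+5); w=m[s,u]; C.append((u,np.arange(v0-4,v0+5)[w].mean()))
    else:
        for v in range(219,249):
            w=m[v,281:290]; C.append((np.arange(281,290)[w].mean(),v))
    W=np.array([ray_z(f,a,b,.12) for a,b in C])
    p=np.polyfit(W[:,1],W[:,0],1); r=W[:,0]-np.polyval(p,W[:,1]); 
    print(n,np.degrees(np.arctan(p[0])),np.polyval(p,[-.08,-.05,0,.03]).round(4),r.std())
    R[n]=W
# plate edges top: use depth-free color edges via hand pixels
f=F["top"]
for a,b in (((355,250),(440,515)),((137,325),(355,250))):
    A=ray_z(f,181+a[0]/7-.5,137+a[1]/7-.5,.012);B=ray_z(f,181+b[0]/7-.5,137+b[1]/7-.5,.012);print(A,B,np.degrees(np.arctan2(B[1]-A[1],B[0]-A[0])))
for n,uv in (("top",(278.3,171)),("side",(286,215))): print(n,"tip",ray_z(F[n],*uv,.12))
E
```

```text
side -19.13730715244394 [0.5659 0.5555 0.5381 0.5277] 0.0007471787991372217
top -18.693562485352714 [0.5629 0.5528 0.5359 0.5257] 0.0005531117374752612
[0.57129684 0.05929849 0.012     ] [0.47043642 0.02703351 0.012     ] -162.26066338510267
[0.54352007 0.14175502 0.012     ] [0.57129684 0.05929849 0.012     ] -71.38310168154194
top tip [ 0.55992333 -0.07394913  0.12      ]
side tip [ 0.56521796 -0.07396737  0.12      ]
```

```bash
cat >> h.py <<'E'
from scipy.spatial.transform import Rotation as Rot
def plan(x,y,z,jaw):
    from station import get_state
    s=get_state(); R=Rot.from_euler("xyz",s["ee_rot"]).as_matrix(); p=s["eef_pos"]
    d=R.T@(np.array([x,y,z])-p)*100
    ja=np.degrees(np.arctan2(R[1,2],R[0,2])); t=-((jaw-ja+180)%360-180)
    print("t",round(s["t"],2),"pos",p.round(4),"jaw",ja.round(2),"toolx",R[:,0].round(3),"F",s["force"].round(2),"M",s["moment"].round(2),"w",round(s["width"],4),"q6",s["q"][5].round(2))
    print("delta cm",d.round(3),"turn",t.round(2))
E
python3 -c "
from h import *
plan(.4685,-.1447,.10,179.4)"
```

```text
t 1.0 pos [ 0.2546 -0.6251  0.2436] jaw 112.16 toolx [-0. -0. -1.] F [0.37 0.5  0.41] M [ 0.01 -0.02  0.01] w 0.0871 q6 -0.29
delta cm [ 14.355 -37.937  36.422] turn -67.24
```

The pieces: orange-brown wide blank at side (332,231), pale long blank at (338,188), white cap at (346,212). The turquoise block at (365,172) is the look-alike to leave alone. The white block has its open hole towards the stand, so it fits the description. I start with the wide blank.

>>> step_arm([
  [4,-38,36.5,-67.2,0],
  [6,-38,36.5,-67.2,0],
  [8,-38,36.5,-67.2,0],
  [10,-38,36.5,-67.2,0],
  [11,-38,36.5,-67.2,0],
  [12,-38,36.5,-67.2,0],
  [13,-38,36.5,-67.2,0],
  [14,-38,36.5,-67.2,0],
  [14.3,-38,36.5,-67.2,0],
  [14.3,-38,36.5,-67.2,0],
], squeeze=30)

```text
t: 1.83
eef_pos: [0.4191, -0.2551, 0.1454]
ee_rot: [2.919, 1.569, -0.227]
force: [1.1, 0.9, -0.1]
width: 0.0875
```

```bash
python3 -c "
from h import *
plan(.4685,-.1447,.024,179.4)"
```

```text
t 1.83 pos [ 0.4191 -0.2551  0.1454] jaw 179.78 toolx [ 0.001 -0.    -1.   ] F [ 1.1   0.89 -0.15] M [-0.   -0.06 -0.01] w 0.0875 q6 0.14
delta cm [ 12.143 -11.063  -4.878] turn 0.38
```

>>> step_arm([
  [2,-4,-2,0,0],
  [4,-8,-3.5,0,0],
  [4.5,-11,-4.9,0,0],
  [4.5,-11,-4.9,0,0],
  [4.5,-11,-4.9,0,0],
  [4.5,-11,-4.9,0,0],
  [4.5,-11,-4.9,0,0],
  [4.5,-11,-4.9,0,0],
  [4.5,-11,-4.9,0,0],
  [4.5,-11,-4.9,0,0],
])

```text
t: 2.67
eef_pos: [0.4685, -0.1482, 0.1007]
ee_rot: [-3.065, 1.57, 0.064]
force: [-0.0, -0.2, 0.2]
width: 0.0874
```

```bash
python3 - <<'E'
from h import *; from station import *
for n in("top","side"):
    f=grab_frame(n); cv2.imwrite(f"pics/{n}1.png",f["pixels"][:,:,::-1])
    p=proj(f,[.4685,-.1447,.06]).astype(int); im=f["pixels"][p[1]-50:p[1]+50,p[0]-65:p[0]+65,::-1]
    cv2.imwrite(f"pics/{n}1c.png",cv2.resize(im,None,fx=5,fy=5,interpolation=cv2.INTER_CUBIC))
plan(.4685,-.1447,.024,179.4)
E
```

```text
t 2.77 pos [ 0.4686 -0.148   0.1006] jaw 179.3 toolx [ 0.  0. -1.] F [ 0.73  0.1  -0.32] M [-0.01  0.12  0.  ] w 0.0874 q6 -0.11
delta cm [ 7.661 -0.326  0.015] turn -0.1
```

View pics/side1c.png

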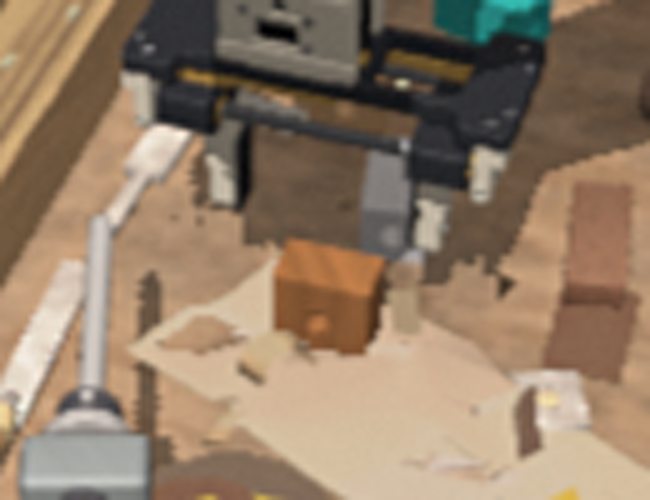

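View pics/top1c.png

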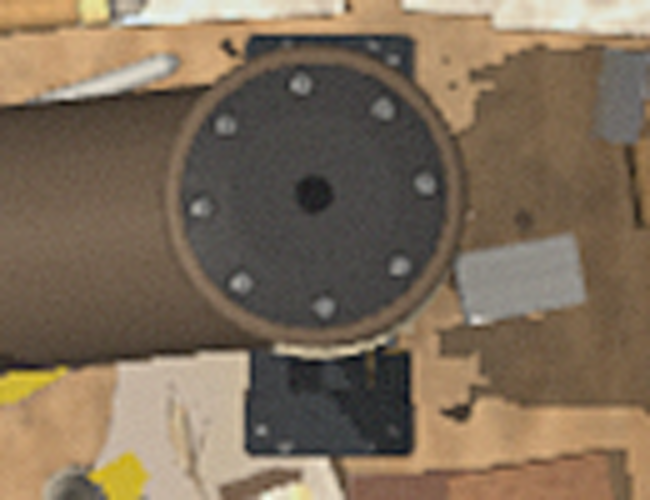

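The side crop shows the open gripper over the wide blank (crop 325,300), with a finger on each side. Going down on it.

>>> step_arm([
  [2,-0.3,0,0,0],
  [4,-0.3,0,0,0],
  [6,-0.3,0,0,0],
  [7,-0.3,0,0,0],
  [7.66,-0.3,0,0,0],
  [7.66,-0.3,0,0,0],
  [7.66,-0.3,0,0,0.5],
  [7.66,-0.3,0,0,1],
  [7.66,-0.3,0,0,1],
  [7.66,-0.3,0,0,1],
], squeeze=30)

```text
t: 3.6
eef_pos: [0.4693, -0.1444, 0.0246]
ee_rot: [-3.035, 1.569, 0.095]
force: [-0.6, 0.5, -1.1]
width: 0.0663
```

>>> step_arm([
  [0,0,0,0,1],
  [0,0,0,0,1],
  [0,0,0,0,1],
  [0,0,0,0,1],
  [0,0,0,0,1],
  [0,0,0,0,1],
  [0,0,0,0,1],
  [0,0,0,0,1],
  [0,0,0,0,1],
  [0,0,0,0,1],
])

```text
t: 4.43
eef_pos: [0.4689, -0.1444, 0.0242]
ee_rot: [2.968, 1.57, -0.184]
force: [-1.5, 1.8, 5.6]
width: 0.0519
```

```bash
python3 -c "
from h import *
plan(.60,-.185,.12,198.5)"
```

```text
t 4.43 pos [ 0.4689 -0.1444  0.0242] jaw 179.37 toolx [ 0. -0. -1.] F [-1.54  1.8   5.65] M [0.38 0.62 0.  ] w 0.0519 q6 -0.11
delta cm [ -9.58    3.92  -13.158] turn -19.13
```

```bash
python3 -c "
from h import *
plan(.577,-.12,.1182,198.5)"
```

```text
t 4.43 pos [ 0.4689 -0.1444  0.0242] jaw 179.37 toolx [ 0. -0. -1.] F [-1.54  1.8   5.65] M [0.38 0.62 0.  ] w 0.0519 q6 -0.11
delta cm [ -9.401  -2.555 -10.787] turn -19.13
```

>>> step_arm([
  [-3,0,0,0,1],
  [-7,0,0,0,1],
  [-9.4,0,-1,-5,1],
  [-9.4,-1,-4,-10,1],
  [-9.4,-2,-7,-15,1],
  [-9.4,-2.4,-10,-19.1,1],
  [-9.4,-2.4,-10.8,-19.1,1],
  [-9.4,-2.4,-10.8,-19.1,1],
  [-9.4,-2.4,-10.8,-19.1,1],
  [-9.4,-2.4,-10.8,-19.1,1],
])

```text
t: 5.27
eef_pos: [0.5757, -0.1217, 0.1172]
ee_rot: [-0.38, 1.569, 3.082]
force: [0.7, -0.9, 0.2]
width: 0.0519
```

```bash
python3 - <<'E'
from h import *; from station import *
for n in("top","side"):
    f=grab_frame(n); np.savez(f"{n}2.npz",**f)
    p=proj(f,[.565,-.08,.12]).astype(int); im=f["pixels"][p[1]-40:p[1]+40,p[0]-50:p[0]+50,::-1]; print(p)
    cv2.imwrite(f"pics/{n}2c.png",cv2.resize(im,None,fx=7,fy=7,interpolation=cv2.INTER_CUBIC))
plan(.577,-.12,.1182,198.5)
E
```

```text
[280 168]
[286 213]
t 5.37 pos [ 0.5759 -0.1218  0.1178] jaw -161.58 toolx [-0.001  0.    -1.   ] F [ 0.29  0.48 -0.36] M [0.01 0.14 0.04] w 0.052 q6 0.2
delta cm [-0.043 -0.138 -0.157] turn -0.08
```

View pics/side2c.png

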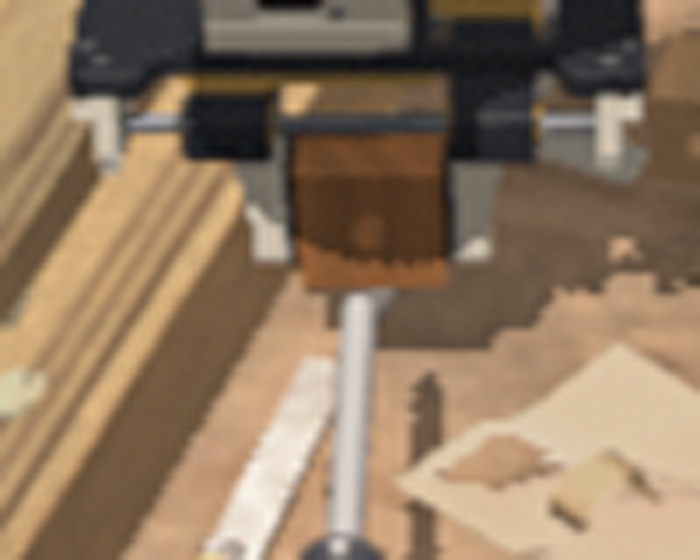

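View pics/top2c.png

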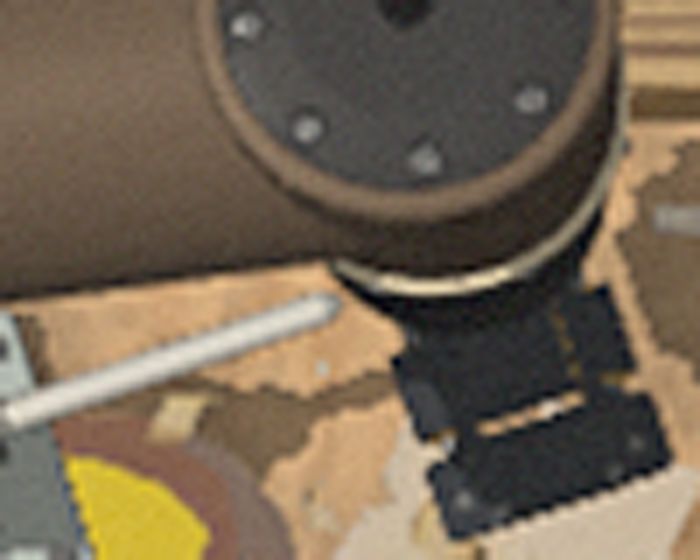

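```bash
python3 - <<'E'
from h import *
f=dict(np.load("side2.npz"))
im=f["pixels"]
c=np.array([.5759,-.1218,.1196]); th=np.radians(18.45); ax=np.array([-np.sin(th),np.cos(th),0]); X=np.array([np.cos(th),np.sin(th),0]); Z=np.array([0,0,1])
h=c+.015*ax; print("expected hole",proj(f,h))
print("px per mm: X",(proj(f,h+.001*X)-proj(f,h)),"ax",(proj(f,h+.001*ax)-proj(f,h)),"Z",(proj(f,h+.001*Z)-proj(f,h)))
for n,(sx,sz) in {"bl":(-26,-26),"br":(26,-26),"tl":(-26,26),"tr":(26,26)}.items():
    q=proj(f,h+X*sx/1e3+Z*sz/1e3); print(n,q.round(1),"crop",((q-[236,173]+.5)*7).round(0))
q=proj(f,h); print("hole crop",((q-[236,173]+.5)*7))
# rod line in side image, refit (rows 217..245)
i=im.astype(int); m=((i.max(2)-i.min(2))<32)&(i.mean(2)>105)
C=[(np.arange(280,292)[m[v,280:292]].mean(),v) for v in range(219,246)]
C=np.array(C); p=np.polyfit(C[:,1],C[:,0],1); print("u(v)",p, "at v=206:",np.polyval(p,206),"at 215",np.polyval(p,215),"resid",(C[:,0]-np.polyval(p,C[:,1])).std())
# expected axis line given hypothesised
for x5 in (.552,.554,.556):
    P0=np.array([x5,-.05,.12]); a=proj(f,P0);b=proj(f,P0+.05*ax); cc=proj(f,h+0*ax)
    print(x5,"pred u at v of P0",a.round(2),"meas",np.polyval(p,a[1]).round(2),"; 50 further",b.round(2),np.polyval(p,b[1]).round(2))
D=f["range_z"]; print("block face depth", D[200:212,284:294].mean(), "pred",(f["view"]@np.r_[h,1])[2])
E
```

```text
expected hole [288.71024143 205.99949485]
px per mm: X [-0.40442873  0.00127682] ax [-0.01835001  0.26433341] Z [-0.01728174 -0.30635951]
bl [299.5 213.8] crop [448. 289.]
br [278.8 213.9] crop [303. 290.]
tl [298.9 197.9] crop [444. 178.]
tr [277.6 198. ] crop [295. 178.]
hole crop [372.47168998 234.49646395]
u(v) [-6.19069423e-02  2.99752755e+02] at v=206: 286.99992441421 at 215 286.44276193383325 resid 0.6320374625739941
0.552 pred u at v of P0 [287.52 222.56] meas 285.97 ; 50 further [286.49 237.38] 285.06
0.554 pred u at v of P0 [286.74 222.38] meas 285.99 ; 50 further [285.68 237.19] 285.07
0.556 pred u at v of P0 [285.95 222.21] meas 286.0 ; 50 further [284.87 237.  ] 285.08
block face depth 1.172197 pred 1.1695123013969289
```

>>> step_arm([
  [-0.04,-0.2,-0.4,-0.2,1],
  [-0.04,-0.6,-0.4,-0.2,1],
  [-0.04,-1.2,-0.4,-0.2,1],
  [-0.04,-1.8,-0.4,-0.2,1],
  [-0.04,-2.3,-0.4,-0.2,1],
  [-0.04,-2.6,-0.4,-0.2,1],
  [-0.04,-2.6,-0.4,-0.2,1],
  [-0.04,-2.6,-0.4,-0.2,1],
  [-0.04,-2.6,-0.4,-0.2,1],
  [-0.04,-2.6,-0.4,-0.2,1],
])

```text
t: 6.2
eef_pos: [0.5727, -0.0958, 0.1182]
ee_rot: [1.558, 1.571, -1.258]
force: [0.2, -0.1, -1.3]
width: 0.0519
```

```bash
cat >> h.py <<'E'
def snap(tag,P=(.565,-.08,.12),k=7,w=50,h=40,cams=("side",)):
    from station import grab_frame
    for n in cams:
        f=grab_frame(n); np.savez(f"{n}{tag}.npz",**f); p=proj(f,P).astype(int); print(n,"origin",p-[w,h])
        cv2.imwrite(f"pics/{n}{tag}c.png",cv2.resize(f["pixels"][p[1]-h:p[1]+h,p[0]-w:p[0]+w,::-1],None,fx=k,fy=k,interpolation=cv2.INTER_CUBIC))
E
python3 - <<'E'
from h import *
snap("3"); plan(.577,-.12,.1182,198.7)
E
```

```text
side origin [236 173]
t 6.25 pos [ 0.5726 -0.0958  0.1182] jaw -161.35 toolx [-0. -0. -1.] F [-0.16 -0.76 -0.77] M [0.01 0.1  0.03] w 0.052 q6 0.15
delta cm [-0.003  2.431  0.359] turn -0.05
```

View pics/side3c.png

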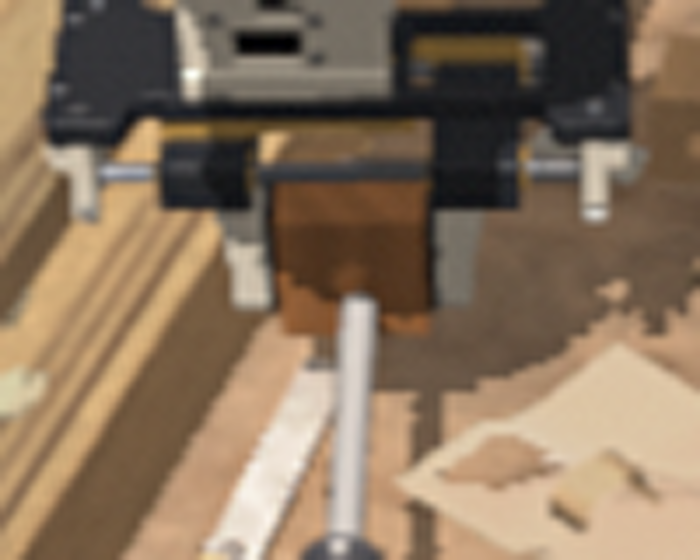

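```bash
python3 - <<'E'
from h import *
f=dict(np.load("side3.npz")); im=f["pixels"].astype(int)
print("    ",list(range(279,295)))
for v in range(211,252,2): print(v,im[v,279:295].mean(1).astype(int), (im[v,279:295].max(1)-im[v,279:295].min(1)))
c=np.array([.5726,-.0958,.1200]); th=np.radians(18.65); ax=np.array([-np.sin(th),np.cos(th),0]); h=c+.015*ax
print("hole pred",proj(f,h),((proj(f,h)-[236,173]+.5)*7))
E
```

```text
[279, 280, 281, 282, 283, 284, 285, 286, 287, 288, 289, 290, 291, 292, 293, 294]
211 [53 54 51 51 57 62 68 71 66 58 54 55 55 57 56 58] [49 48 48 46 48 57 62 63 59 52 46 48 49 49 52 50]
213 [56 52 51 52 60 70 72 69 63 53 52 53 55 55 58 57] [48 47 46 45 52 63 70 68 57 53 49 52 49 51 49 48]
215 [ 95  88  70  52  50  61 114 133 120 100  67  52  54  55  54  57] [88 81 63 48 48 40 26 16 10 13 30 51 50 50 52 51]
217 [ 93  93  90  89  90 116 176 211 213 189 128  60  54  56  54  55] [85 82 82 83 82 45 16 16 16 13 13 38 52 48 49 51]
219 [ 92  89  89  88  89 128 180 209 209 183 120  61  81  95  93  94] [86 84 82 84 83 44 20 16 17 13 12 48 78 86 85 86]
221 [160 133  98  95  96 147 194 210 206 179 124  81  79  82  85  87] [73 63 50 51 50 21 13 17 16 14 18 35 38 40 44 43]
223 [178 145  99  95  93 145 197 213 204 171 118  87  85  88  87  87] [75 59 44 44 39 17 15 16 16 12 20 36 39 39 38 37]
225 [159 124 125 129 121 154 197 210 200 160 107  84  85  87  89  88] [36 19 20 23 21 14 16 17 16 15 25 39 38 39 38 37]
227 [210 208 207 203 185 180 199 210 198 153 103  87  87  86  86  87] [32 34 36 35 31 19 16
[... 834 characters left out ...]
 15 15 14 11 46 79 78 77 67 57 56]
243 [150 155 155 123 147 200 210 197 162 143 151 150 148 150 159 176] [81 80 80 60 16 13 16 15 18 55 79 76 77 78 74 62]
245 [158 160 163 153 172 204 211 194 157 149 165 161 156 152 130  94] [78 80 80 55 20 15 16 14 17 57 81 79 75 74 65 49]
247 [163 164 166 163 181 207 211 192 156 152 169 168 168 169 169 137] [79 80 82 55 20 15 16 14 24 63 81 79 78 79 79 64]
249 [158 160 148 140 148 164 163 153 141 148 166 168 165 166 168 137] [81 81 73 37  9  9 10  9 24 65 80 79 78 79 79 62]
251 [122  94  86 102 170 202 153  95  88  89 107 130 154 170 170 138] [49 12  5  3 12 17 12  2  5  6 29 56 72 80 78 62]
hole pred [286.14780497 212.78972844] [354.53463479 282.02809905]
```

>>> step_arm([
  [0,0,0.15,0,1],
  [0,0,0.33,0,1],
  [0,0,0.33,0,1],
  [0,0,0.33,0,1],
  [0,-0.2,0.33,0,1],
  [0,-0.4,0.33,0,1],
  [0,-0.4,0.33,0,1],
  [0,-0.4,0.33,0,1],
  [0,-0.4,0.33,0,1],
  [0,-0.4,0.33,0,1],
])

```text
t: 7.08
eef_pos: [0.5682, -0.0929, 0.1182]
ee_rot: [2.689, 1.571, -0.126]
force: [-0.1, 0.8, -0.8]
width: 0.0519
```

```bash
python3 - <<'E'
from h import *
snap("4",k=14,w=28,h=20); plan(.577,-.12,.1182,198.7)
f=dict(np.load("side4.npz")); im=f["pixels"].astype(int)
print("    ",list(range(270,302)))
for v in range(205,222): print(v,im[v,270:302].mean(1).astype(int))
E
```

```text
side origin [258 193]
t 7.13 pos [ 0.5682 -0.0929  0.1182] jaw -161.34 toolx [-0. -0. -1.] F [ 0.63 -0.16 -0.62] M [ 0.02  0.12 -0.  ] w 0.0515 q6 0.15
delta cm [1.000e-03 2.847e+00 3.300e-02] turn -0.04
     [270, 271, 272, 273, 274, 275, 276, 277, 278, 279, 280, 281, 282, 283, 284, 285, 286, 287, 288, 289, 290, 291, 292, 293, 294, 295, 296, 297, 298, 299, 300, 301]
205 [106 105 107 109  84  40  61  79  78  73  69  67  66  67  69  72  72  73
  68  67  67  68  70  74  75  76  73  59  36  82 108 107]
206 [109 107 110 111  87  45  51  66  64  61  58  58  55  56  55  57  61  61
  60  57  56  56  58  63  64  63  63  51  33  84 113 110]
207 [109 108 107 107  88  45  43  59  58  54  56  54  52  50  51  53  54  57
  54  53  52  51  52  55  58  58  57  51  36  83 113 110]
208 [147 143 113 112  92  47  41  59  59  57  56  52  53  51  48  54  54  56
  56  53  53  53  55  58  56  59  56  50  34  71 103 110]
209 [185 183 174 175 139  67  43  59  60  57  57  52  53  52  53  54  55  56
  54  54  54  53  55  57  59  59  57  51  33  53  95 110]
210 [190 191 189 180 141  74  43  57  58  56  56  52  5
[... 864 characters left out ...]
  58  56  40  49  92 111]
217 [117 154 166 163 164 127  67  78  95  99  94  93  86  81 113 176 211 205
 175 120  57  50  54  54  53  55  55  54  42  48  86 101]
218 [ 94 106 109 111 111  92  70  83  97  97  95  90  88  87 122 178 211 210
 186 127  55  51  55  56  57  54  55  58  57  71  88  93]
219 [ 88  86  88 119 140 141 135 117 101  97  94  91  89  88 126 180 209 209
 182 122  53  69  88  87  86  74  77  90  83  82  89  88]
220 [ 88  87 119 149 158 162 163 136 100  93  91  89  87  89 142 191 210 206
 181 119  54  74  95  96  97  94  94  99  90  83  87  87]
221 [ 85  93 133 158 161 165 166 138 104  98  98  93  86  92 145 194 211 206
 179 118  60  75  94  94  94  94  95  94  91  85  83  82]
```

View pics/side4c.png

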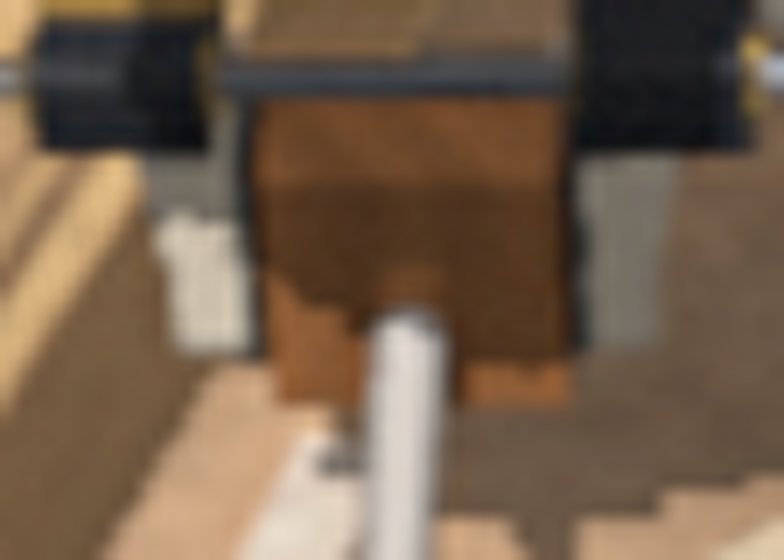

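>>> step_arm([
  [0,-0.1,0,0,1],
  [0,-0.2,0,0,1],
  [0,-0.3,0,0,1],
  [0,-0.4,0,0,1],
  [0,-0.5,0,0,1],
  [0,-0.6,0,0,1],
  [0,-0.7,0,0,1],
  [0,-0.8,0,0,1],
  [0,-0.9,0,0,1],
  [0,-1.0,0,0,1],
])

```text
t: 7.97
eef_pos: [0.5649, -0.0833, 0.1182]
ee_rot: [0.301, 1.571, -2.515]
force: [0.2, -0.4, -0.3]
width: 0.0518
```

```bash
cat >> h.py <<'E'
def rep():
    from station import get_state
    s=get_state(); th=np.radians(18.7); ax=np.array([-np.sin(th),np.cos(th)]); X=np.array([np.cos(th),np.sin(th)])
    p=s["eef_pos"]; F=s["force"]; M=s["moment"]; ref=np.array([.5632,-.075])
    print("t %.2f in %.1f mm  lat %.1f  z %.4f | Fax %.2f Flat %.2f Fz %.2f | M"%(s["t"],(p[:2]-ref)@ax*1e3,(p[:2]-ref)@X*1e3,p[2],F[:2]@ax,F[:2]@X,F[2]),M.round(2),"w",round(s["width"],4))
E
python3 -c "
from h import *
rep()"
```

```text
t 7.97 in -8.5 mm  lat -1.0  z 0.1182 | Fax -0.50 Flat 0.07 Fz -0.28 | M [ 0.01  0.17 -0.04] w 0.0518
```

>>> step_arm([
  [0,-0.1,0,0,1],
  [0,-0.2,0,0,1],
  [0,-0.3,0,0,1],
  [0,-0.4,0,0,1],
  [0,-0.5,0,0,1],
  [0,-0.6,0,0,1],
  [0,-0.7,0,0,1],
  [0,-0.8,0,0,1],
  [0,-0.9,0,0,1],
  [0,-1.0,0,0,1],
])

```text
t: 8.8
eef_pos: [0.5618, -0.0739, 0.1182]
ee_rot: [-2.953, 1.571, 0.514]
force: [0.2, 0.3, 0.0]
width: 0.052
```

```bash
python3 -c "
from h import *
rep(); snap('5',k=14,w=28,h=20)"
```

```text
t 8.80 in 1.5 mm  lat -1.0  z 0.1182 | Fax 0.24 Flat 0.25 Fz 0.01 | M [ 0.02  0.11 -0.01] w 0.052
side origin [258 193]
```

View pics/side5c.png

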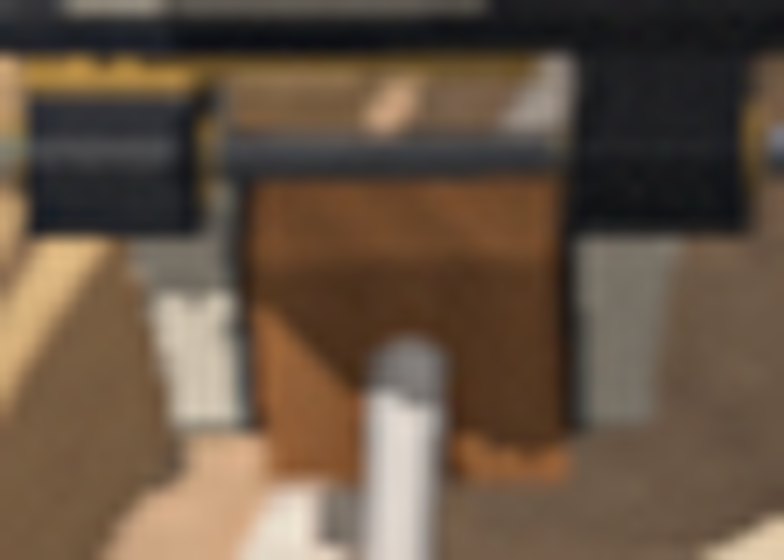

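>>> step_arm([
  [0,-0.4,0,0,1],
  [0,-0.9,0,0,1],
  [0,-1.5,0,0,1],
  [0,-2.1,0,0,1],
  [0,-2.7,0,0,1],
  [0,-3.3,0,0,1],
  [0,-3.7,0,0,1],
  [0,-4,0,0,1],
  [0,-4,0,0,1],
  [0,-4,0,0,1],
])

```text
t: 9.68
eef_pos: [0.549, -0.0359, 0.1183]
ee_rot: [3.085, 1.571, 0.269]
force: [0.4, -0.8, -0.7]
width: 0.0522
```

```bash
python3 -c "
from h import *
rep();plan(.5,0,.1182,198.7)"
```

```text
t 9.68 in 41.6 mm  lat -0.9  z 0.1183 | Fax -0.91 Flat 0.09 Fz -0.70 | M [-0.01  0.12 -0.01] w 0.0522
t 9.68 pos [ 0.549  -0.0359  0.1183] jaw -161.31 toolx [ 0.  0. -1.] F [ 0.38 -0.83 -0.7 ] M [-0.01  0.12 -0.01] w 0.0522 q6 0.04
delta cm [ 0.006 -4.968  3.492] turn -0.01
```

>>> step_arm([
  [0,-0.4,0,0,1],
  [0,-0.8,0,0,1],
  [0,-1.3,0,0,1],
  [0,-1.8,0,0,1],
  [0,-2.3,0,0,1],
  [0,-2.7,0,0,1],
  [0,-3.0,0,0,1],
  [0,-3.2,0,0,1],
  [0,-3.3,0,0,1],
  [0,-3.3,0,0,1],
])

```text
t: 10.52
eef_pos: [0.5384, -0.0046, 0.1183]
ee_rot: [-2.799, 1.571, 0.669]
force: [0.3, 0.5, 0.3]
width: 0.0517
```

```bash
python3 -c "
from h import *
rep(); snap('6',P=(.538,0,.12),k=10,w=35,h=28)"
```

```text
t 10.52 in 74.6 mm  lat -0.9  z 0.1183 | Fax 0.43 Flat 0.42 Fz 0.26 | M [-0.01  0.13  0.02] w 0.0517
side origin [250 209]
```

View pics/side6c.png

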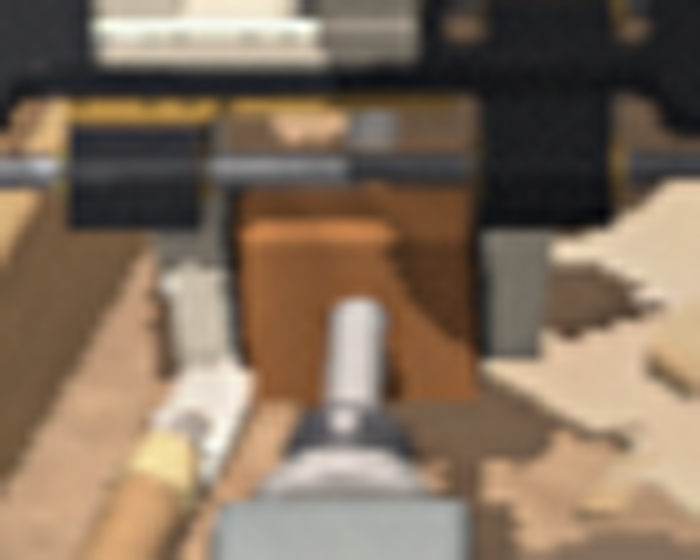

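```bash
python3 -c "
from h import *
f=dict(np.load('side6.npz'))
th=np.radians(18.7); ax=np.array([-np.sin(th),np.cos(th)])
for v in (246.5,247.5,248.5,249.5):
  p=ray_z(f,284,v,.135); print(v,p,(p[:2]-[.5632,-.075])@ax)
p=ray_z(f,285.5,209+298/10-.5,.126);print(p,(p[:2]-[.5632,-.075])@ax)
"
```

```text
246.5 [0.52485685 0.03977766 0.135     ] 0.12101188732828015
247.5 [0.5237347  0.04262936 0.135     ] 0.12407282486437665
248.5 [0.52261756 0.04546833 0.135     ] 0.1271200997725232
249.5 [0.5215054  0.04829466 0.135     ] 0.1301538033246234
[0.53477178 0.00649737 0.126     ] 0.08630960381498944
```

>>> step_arm([
  [0,-0.3,0,0,1],
  [0,-0.6,0,0,1],
  [0,-0.9,0,0,1],
  [0,-1.2,0,0,1],
  [0,-1.5,0,0,1],
  [0,-1.7,0,0,1],
  [0,-1.9,0,0,1],
  [0,-2.1,0,0,1],
  [0,-2.2,0,0,1],
  [0,-2.2,0,0,1],
])

```text
t: 11.4
eef_pos: [0.5313, 0.0162, 0.1183]
ee_rot: [-3.01, 1.571, 0.458]
force: [0.5, 0.5, -0.2]
width: 0.0518
```

```bash
python3 -c "
from h import *
rep(); snap('7',P=(.538,0,.12),k=10,w=35,h=28)"
```

```text
t 11.40 in 96.6 mm  lat -0.9  z 0.1183 | Fax 0.33 Flat 0.61 Fz -0.22 | M [0.03 0.1  0.03] w 0.0518
side origin [250 209]
```

View pics/side7c.png

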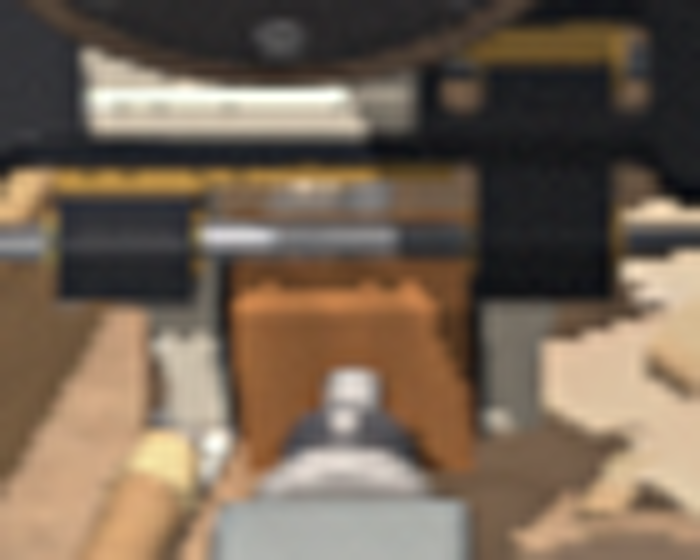

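>>> step_arm([
  [0,-0.15,0,0,1],
  [0,-0.3,0,0,1],
  [0,-0.45,0,0,1],
  [0,-0.6,0,0,1],
  [0,-0.7,0,0,1],
  [0,-0.75,0,0,1],
  [0,-0.8,0,0,1],
  [0,-0.85,0,0,1],
  [0,-0.9,0,0,1],
  [0,-0.9,0,0,1],
])

```text
t: 12.28
eef_pos: [0.5285, 0.0246, 0.1182]
ee_rot: [-2.184, 1.571, 1.283]
force: [-0.1, 0.2, -0.9]
width: 0.0517
```

```bash
python3 -c "
from h import *
rep()"
```

```text
t 12.28 in 105.5 mm  lat -0.9  z 0.1182 | Fax 0.17 Flat -0.03 Fz -0.87 | M [0.04 0.08 0.06] w 0.0517
```

>>> step_arm([
  [0,-0.03,0,0,1],
  [0,-0.06,0,0,1],
  [0,-0.09,0,0,1],
  [0,-0.12,0,0,1],
  [0,-0.15,0,0,1],
  [0,-0.18,0,0,1],
  [0,-0.21,0,0,1],
  [0,-0.24,0,0,1],
  [0,-0.27,0,0,1],
  [0,-0.3,0,0,1],
])

```text
t: 13.12
eef_pos: [0.5275, 0.0274, 0.1182]
ee_rot: [-0.657, 1.571, 2.81]
force: [0.1, -0.2, -0.8]
width: 0.0518
```

```bash
python3 -c "
from h import *
rep(); snap('8',P=(.538,0,.12),k=10,w=35,h=28)"
```

```text
t 13.12 in 108.5 mm  lat -1.0  z 0.1182 | Fax -0.19 Flat 0.02 Fz -0.81 | M [-0.02  0.13  0.  ] w 0.0518
side origin [250 209]
```

View pics/side8c.png

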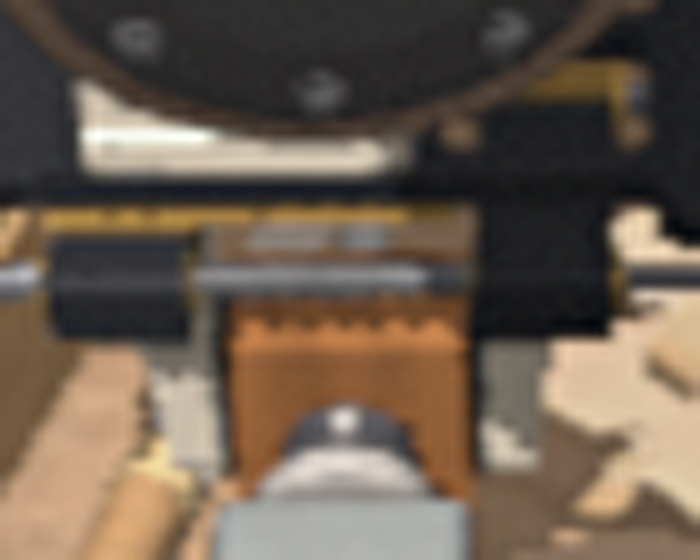

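>>> step_arm([
  [0,-0.03,0,0,1],
  [0,-0.06,0,0,1],
  [0,-0.09,0,0,1],
  [0,-0.12,0,0,1],
  [0,-0.15,0,0,1],
  [0,-0.18,0,0,1],
  [0,-0.21,0,0,1],
  [0,-0.23,0,0,1],
  [0,-0.25,0,0,1],
  [0,-0.25,0,0,1],
])

```text
t: 14.0
eef_pos: [0.5267, 0.0298, 0.1182]
ee_rot: [-0.415, 1.571, 3.053]
force: [0.6, 0.6, -0.4]
width: 0.052
```

```bash
python3 -c "
from h import *
rep()"
```

```text
t 14.00 in 111.0 mm  lat -0.9  z 0.1182 | Fax 0.38 Flat 0.75 Fz -0.37 | M [-0.05  0.1  -0.  ] w 0.052
```

>>> step_arm([
  [0,0,0,0,1],
  [0,-0.04,0,0,1],
  [0,-0.08,0,0,1],
  [0,-0.12,0,0,1],
  [0,-0.16,0,0,1],
  [0,-0.2,0,0,1],
  [0,-0.24,0,0,1],
  [0,-0.28,0,0,1],
  [0,-0.32,0,0,1],
  [0,-0.36,0,0,1],
], squeeze=5)

```text
t: 14.83
eef_pos: [0.5256, 0.0329, 0.1182]
ee_rot: [1.218, 1.57, -1.597]
force: [1.3, -3.6, -2.8]
width: 0.0521
```

```bash
python3 -c "
from h import *
rep()"
```

```text
t 14.83 in 114.2 mm  lat -1.0  z 0.1182 | Fax -3.79 Flat 0.09 Fz -2.83 | M [-1.32 -0.4  -0.06] w 0.0521
```

>>> step_arm([
  [0,0,0,0,1],
  [0,0,0,0,1],
  [0,-0.02,0,0,1],
  [0,-0.03,0,0,1],
  [0,-0.05,0,0,1],
  [0,-0.06,0,0,1],
  [0,-0.06,0,0,1],
  [0,-0.06,0,0,1],
  [0,-0.06,0,0,1],
  [0,-0.06,0,0,1],
])

```text
t: 15.67
eef_pos: [0.5255, 0.033, 0.1182]
ee_rot: [1.24, 1.57, -1.576]
force: [2.0, -6.6, -1.0]
width: 0.052
```

```bash
python3 -c "
from h import *
rep(); snap('9',P=(.538,0,.12),k=10,w=35,h=28)"
```

```text
t 15.67 in 114.4 mm  lat -1.1  z 0.1182 | Fax -6.89 Flat -0.27 Fz -0.96 | M [-2.42 -0.92 -0.01] w 0.052
side origin [250 209]
```

View pics/side9c.png

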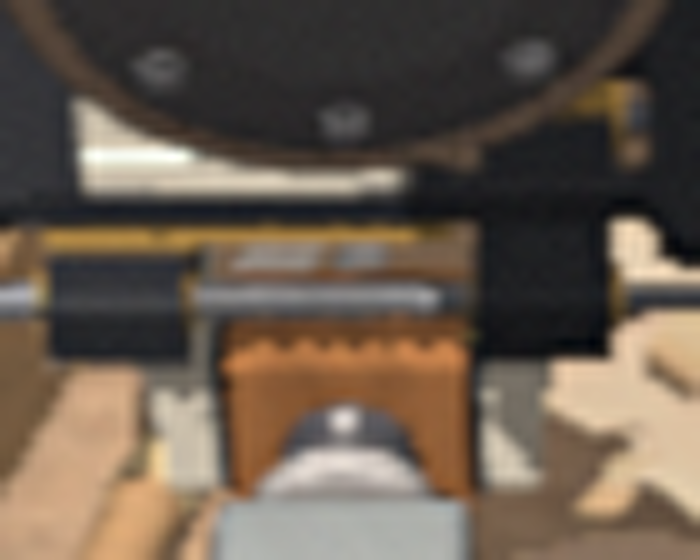

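>>> step_arm([
  [0,0.02,0,0,0.8],
  [0,0.02,0,0,0.5],
  [0,0.02,0,0,0],
  [0,0.02,0,0,0],
  [0,0.02,0,0,0],
  [0,0.02,0,0,0],
  [-1,0.02,0,0,0],
  [-3,0.02,0,0,0],
  [-5,0.02,0,0,0],
  [-7,0.02,0,0,0],
])

```text
t: 16.55
eef_pos: [0.5254, 0.0336, 0.1897]
ee_rot: [1.04, 1.571, -1.776]
force: [0.2, 0.0, -1.1]
width: 0.087
```

```bash
python3 -c "
from h import *
rep(); snap('10',P=(.538,0,.12),k=10,w=35,h=28); plan(.510,-.3278,.08,186.4)"
```

```text
t 16.55 in 115.0 mm  lat -1.0  z 0.1897 | Fax -0.04 Flat 0.23 Fz -1.07 | M [ 0.03  0.02 -0.  ] w 0.087
side origin [250 209]
t 16.6 pos [0.5276 0.034  0.1941] jaw -161.28 toolx [ 0.006  0.001 -1.   ] F [2.19 0.15 4.37] M [ 0.02 -0.31  0.04] w 0.0874 q6 -0.11
delta cm [11.36  33.691 13.348] turn 12.32
```

View pics/side10c.png

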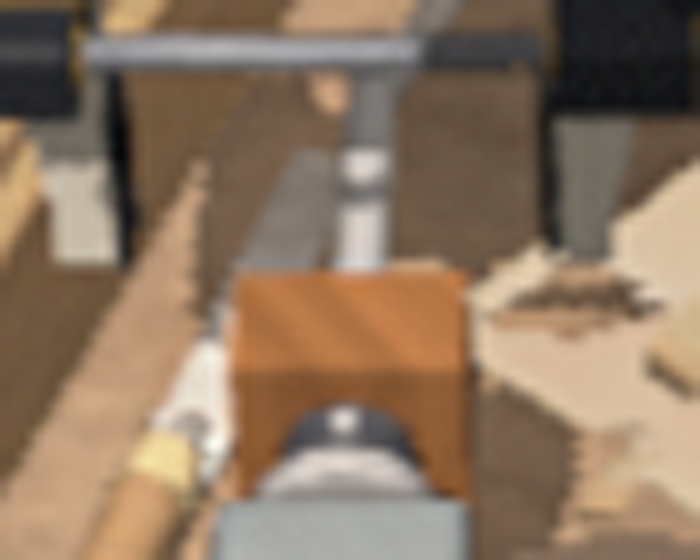

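The side crop shows the wide blank level on the rod against the collar. Next is the long blank, the pale block at side (338,188).

>>> step_arm([
  [0,3.5,1.3,2,0],
  [0,7.5,3,5,0],
  [0,11,4.5,8,0],
  [0,15,6,11,0],
  [0,19,7.5,12.3,0],
  [1,23,9,12.3,0],
  [3,26.5,10.5,12.3,0],
  [5,30,12,12.3,0],
  [7,33,13.2,12.3,0],
  [8,33.7,13.4,12.3,0],
])

```text
t: 17.43
eef_pos: [0.5048, -0.3322, 0.1063]
ee_rot: [-0.313, 1.569, 2.937]
force: [-0.3, -0.7, 0.2]
width: 0.0877
```

>>> step_arm([
  [0,0,0,0,0],
  [0,0,0,0,0],
  [0,0,0,0,0],
  [0,0,0,0,0],
  [0,0,0,0,0],
  [0,0,0,0,0],
  [0,0,0,0,0],
  [0,0,0,0,0],
  [0,0,0,0,0],
  [0,0,0,0,0],
])

```text
t: 18.27
eef_pos: [0.5064, -0.3285, 0.1083]
ee_rot: [2.687, 1.571, -0.344]
force: [0.3, 0.2, -0.7]
width: 0.0881
```

```bash
python3 -c "
from h import *
snap('11',P=(.51,-.328,.06),k=8,w=48,h=36); plan(.510,-.3278,.022,186.4)"
```

```text
side origin [289 142]
t 18.32 pos [ 0.5063 -0.3286  0.1082] jaw -173.63 toolx [-0.  0. -1.] F [ 1.4   0.51 -0.25] M [0.04 0.11 0.01] w 0.0879 q6 0.36
delta cm [ 8.623 -0.034 -0.373] turn -0.03
```

View pics/side11c.png

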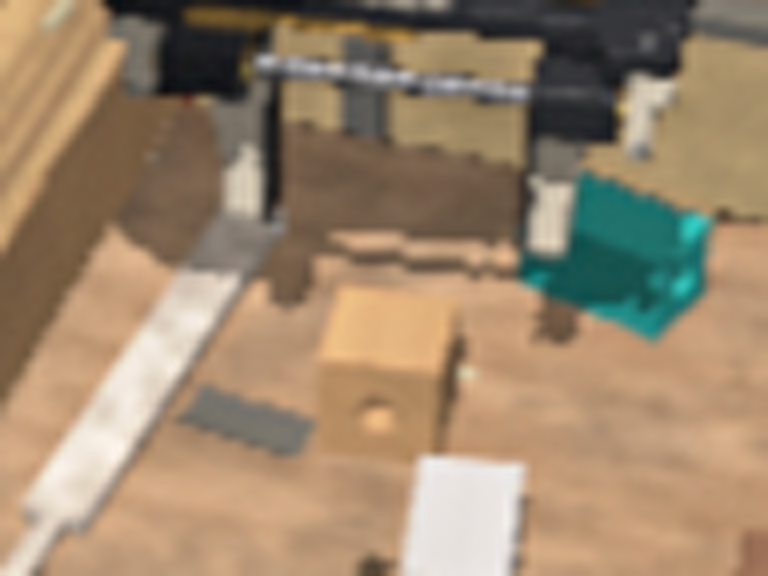

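>>> step_arm([
  [2,0,-0.37,0,0],
  [4.5,0,-0.37,0,0],
  [6.5,0,-0.37,0,0],
  [8,0,-0.37,0,0],
  [8.6,0,-0.37,0,0],
  [8.6,0,-0.37,0,0],
  [8.6,0,-0.37,0,0.5],
  [8.6,0,-0.37,0,1],
  [8.6,0,-0.37,0,1],
  [8.6,0,-0.37,0,1],
], squeeze=30)

```text
t: 19.15
eef_pos: [0.5106, -0.3284, 0.0233]
ee_rot: [2.735, 1.569, -0.295]
force: [-0.6, -0.3, 0.4]
width: 0.0667
```

>>> step_arm([
  [0,0,0,0,1],
  [0,0,0,0,1],
  [0,0,0,0,1],
  [0,0,0,0,1],
  [0,0,0,0,1],
  [0,0,0,0,1],
  [0,0,0,0,1],
  [0,0,0,0,1],
  [0,0,0,0,1],
  [0,0,0,0,1],
])

```text
t: 19.98
eef_pos: [0.51, -0.3282, 0.0224]
ee_rot: [1.571, 1.571, -1.459]
force: [-1.3, 1.5, 5.4]
width: 0.044
```

```bash
python3 -c "
from h import *
rep(); plan(.577,-.125,.1200,198.7)"
```

```text
t 19.98 in -222.8 mm  lat -131.6  z 0.0224 | Fax 1.82 Flat -0.80 Fz 5.39 | M [ 0.42  0.77 -0.03] w 0.044
t 19.98 pos [ 0.51   -0.3282  0.0224] jaw -173.63 toolx [ 0. -0. -1.] F [-1.34  1.46  5.39] M [ 0.42  0.77 -0.03] w 0.044 q6 0.36
delta cm [ -9.757 -19.451  -8.912] turn -12.33
```

```bash
python3 -c "
from h import *
plan(.5767,-.1179,.1204,198.7)"
```

```text
t 19.98 pos [ 0.51   -0.3282  0.0224] jaw -173.63 toolx [ 0. -0. -1.] F [-1.34  1.46  5.39] M [ 0.42  0.77 -0.03] w 0.044 q6 0.36
delta cm [ -9.797 -20.16   -8.961] turn -12.33
```

>>> step_arm([
  [-4,0,0,0,1],
  [-8,-1,-0.5,-2,1],
  [-9.8,-4,-2,-5,1],
  [-9.8,-7.5,-3.5,-8,1],
  [-9.8,-11,-5,-11,1],
  [-9.8,-14.5,-6.5,-12.3,1],
  [-9.8,-17.5,-8,-12.3,1],
  [-9.8,-19.5,-8.5,-12.3,1],
  [-9.8,-20.1,-8.8,-12.3,1],
  [-9.8,-20.1,-8.8,-12.3,1],
])

```text
t: 20.82
eef_pos: [0.5757, -0.1171, 0.1199]
ee_rot: [-1.644, 1.571, 1.826]
force: [0.2, -0.5, -0.9]
width: 0.0439
```

>>> step_arm([
  [0,0,0,0,1],
  [0,0,0,0,1],
  [0,0,0,0,1],
  [0,0,0,0,1],
  [0,0,0,0,1],
  [0,0,0,0,1],
  [0,0,0,0,1],
  [0,0,0,0,1],
  [0,0,0,0,1],
  [0,0,0,0,1],
])

```text
t: 21.65
eef_pos: [0.5752, -0.1187, 0.1202]
ee_rot: [2.955, 1.571, 0.14]
force: [-0.5, -0.3, -0.6]
width: 0.0439
```

```bash
python3 -c "
from h import *
rep(); plan(.5767,-.1179,.1204,198.7); snap('12')"
```

```text
t 21.65 in -45.2 mm  lat -2.6  z 0.1202 | Fax -0.06 Flat -0.60 Fz -0.55 | M [-0.02  0.1  -0.02] w 0.0439
t 21.65 pos [ 0.5752 -0.1187  0.1202] jaw -161.34 toolx [ 0.  0. -1.] F [-0.55 -0.25 -0.55] M [-0.02  0.1  -0.02] w 0.0439 q6 0.2
delta cm [-0.017 -0.026 -0.166] turn -0.04
side origin [236 173]
```

View pics/side12c.png

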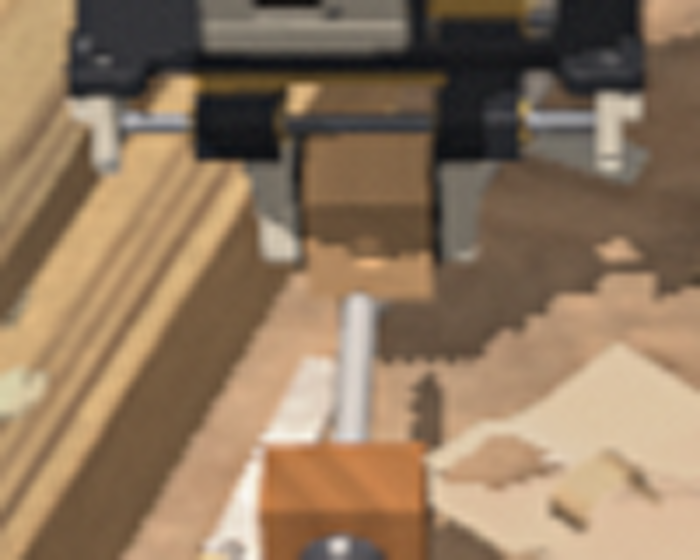

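>>> step_arm([
  [-0.02,0,-0.1,0,1],
  [-0.02,-0.3,-0.16,0,1],
  [-0.02,-0.7,-0.16,0,1],
  [-0.02,-1.1,-0.16,0,1],
  [-0.02,-1.5,-0.16,0,1],
  [-0.02,-1.8,-0.16,0,1],
  [-0.02,-2,-0.16,0,1],
  [-0.02,-2,-0.16,0,1],
  [-0.02,-2,-0.16,0,1],
  [-0.02,-2,-0.16,0,1],
])

```text
t: 22.53
eef_pos: [0.5703, -0.0992, 0.1204]
ee_rot: [2.426, 1.571, -0.39]
force: [-0.0, -0.4, -0.4]
width: 0.044
```

```bash
python3 -c "
from h import *
rep(); snap('13',k=14,w=28,h=20)"
```

```text
t 22.53 in -25.3 mm  lat -1.0  z 0.1204 | Fax -0.41 Flat -0.17 Fz -0.36 | M [0.01 0.15 0.01] w 0.044
side origin [258 193]
```

View pics/side13c.png

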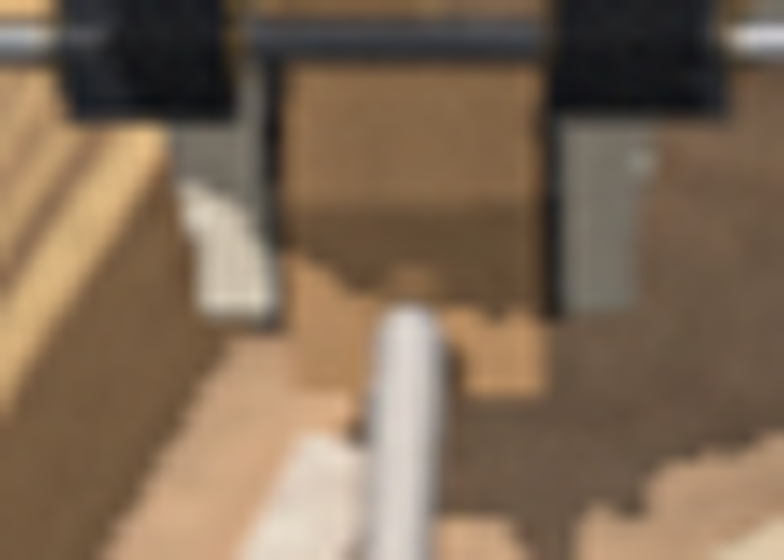

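>>> step_arm([
  [0,-0.1,0,0,1],
  [0,-0.2,0,0,1],
  [0,-0.3,0,0,1],
  [0,-0.4,0,0,1],
  [0,-0.5,0,0,1],
  [0,-0.6,0,0,1],
  [0,-0.7,0,0,1],
  [0,-0.85,0,0,1],
  [0,-1.0,0,0,1],
  [0,-1.2,0,0,1],
])

```text
t: 23.42
eef_pos: [0.5664, -0.0877, 0.1204]
ee_rot: [-0.253, 1.571, -3.069]
force: [0.0, 0.5, 0.5]
width: 0.0435
```

```bash
python3 -c "
from h import *
rep()"
```

```text
t 23.42 in -13.1 mm  lat -1.0  z 0.1204 | Fax 0.46 Flat 0.20 Fz 0.53 | M [-0.01  0.12 -0.  ] w 0.0435
```

>>> step_arm([
  [0,-0.4,0,0,1],
  [0,-0.9,0,0,1],
  [0,-1.5,0,0,1],
  [0,-2.1,0,0,1],
  [0,-2.7,0,0,1],
  [0,-3.3,0,0,1],
  [0,-3.7,0,0,1],
  [0,-4,0,0,1],
  [0,-4,0,0,1],
  [0,-4,0,0,1],
])

```text
t: 24.25
eef_pos: [0.5537, -0.0498, 0.1205]
ee_rot: [2.636, 1.571, -0.179]
force: [0.2, -0.3, -0.3]
width: 0.0439
```

```bash
python3 -c "
from h import *
rep(); snap('14',P=(.555,-.03,.12),k=10,w=35,h=28)"
```

```text
t 24.25 in 26.9 mm  lat -0.9  z 0.1205 | Fax -0.33 Flat 0.10 Fz -0.31 | M [0.03 0.1  0.02] w 0.0439
side origin [248 199]
```

View pics/side14c.png

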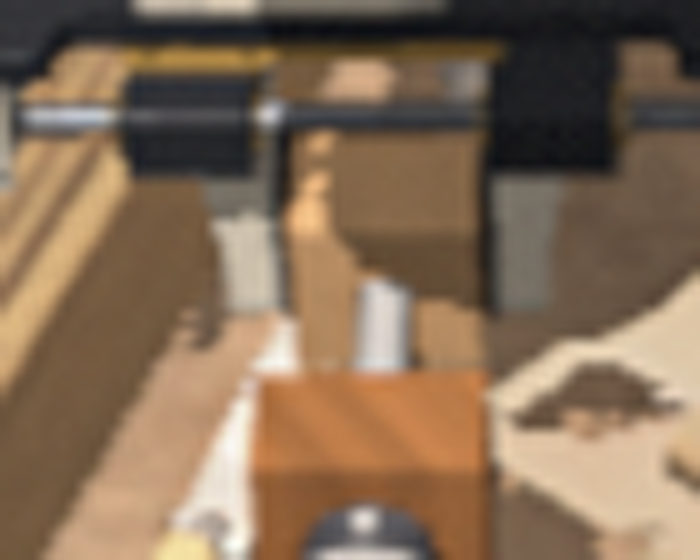

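>>> step_arm([
  [0,-0.4,0,0,1],
  [0,-0.9,0,0,1],
  [0,-1.5,0,0,1],
  [0,-2.1,0,0,1],
  [0,-2.7,0,0,1],
  [0,-3.2,0,0,1],
  [0,-3.6,0,0,1],
  [0,-3.9,0,0,1],
  [0,-4,0,0,1],
  [0,-4.1,0,0,1],
])

```text
t: 25.13
eef_pos: [0.5405, -0.0109, 0.1205]
ee_rot: [2.736, 1.571, -0.079]
force: [0.8, 1.2, -0.1]
width: 0.0441
```

```bash
python3 -c "
from h import *
rep()"
```

```text
t 25.13 in 68.0 mm  lat -0.9  z 0.1205 | Fax 0.91 Flat 1.14 Fz -0.10 | M [-0.01  0.12 -0.04] w 0.0441
```

>>> step_arm([
  [0,0,0,0,1],
  [0,-0.05,0,0,1],
  [0,-0.1,0,0,1],
  [0,-0.15,0,0,1],
  [0,-0.2,0,0,1],
  [0,-0.25,0,0,1],
  [0,-0.3,0,0,1],
  [0,-0.35,0,0,1],
  [0,-0.4,0,0,1],
  [0,-0.45,0,0,1],
], squeeze=4)

```text
t: 25.97
eef_pos: [0.5391, -0.0068, 0.1204]
ee_rot: [-0.102, 1.571, -2.917]
force: [0.1, -0.4, -0.2]
width: 0.0443
```

```bash
python3 -c "
from h import *
rep(); snap('15',P=(.555,-.03,.12),k=10,w=35,h=28)"
```

```text
t 25.97 in 72.3 mm  lat -1.0  z 0.1204 | Fax -0.40 Flat -0.05 Fz -0.18 | M [0.03 0.12 0.03] w 0.0443
side origin [248 199]
```

View pics/side15c.png

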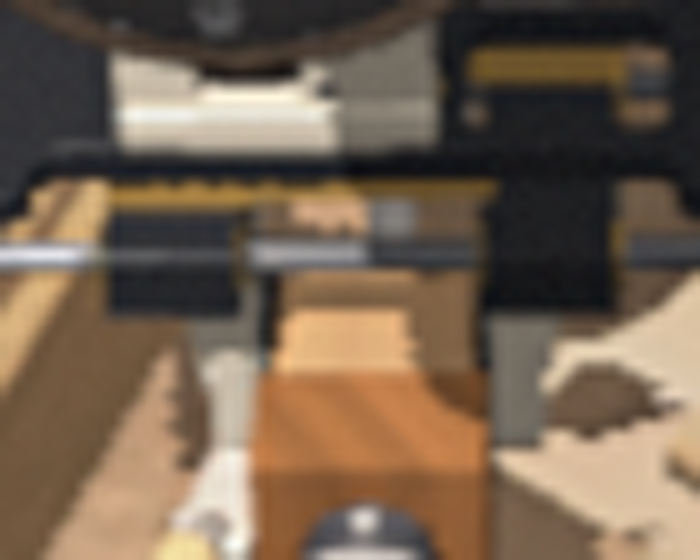

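>>> step_arm([
  [0,-0.04,0,0,1],
  [0,-0.08,0,0,1],
  [0,-0.12,0,0,1],
  [0,-0.16,0,0,1],
  [0,-0.2,0,0,1],
  [0,-0.24,0,0,1],
  [0,-0.27,0,0,1],
  [0,-0.3,0,0,1],
  [0,-0.33,0,0,1],
  [0,-0.35,0,0,1],
], squeeze=3)

```text
t: 26.85
eef_pos: [0.538, -0.0035, 0.1204]
ee_rot: [-1.584, 1.571, 1.883]
force: [0.4, 0.6, -0.3]
width: 0.0442
```

```bash
python3 -c "
from h import *
rep()"
```

```text
t 26.85 in 75.8 mm  lat -1.0  z 0.1204 | Fax 0.41 Flat 0.60 Fz -0.34 | M [-0.04  0.12  0.03] w 0.0442
```

>>> step_arm([
  [0,-0.02,0,0,1],
  [0,-0.05,0,0,1],
  [0,-0.08,0,0,1],
  [0,-0.1,0,0,1],
  [0,-0.12,0,0,1],
  [0,-0.14,0,0,1],
  [0,-0.16,0,0,1],
  [0,-0.18,0,0,1],
  [0,-0.2,0,0,1],
  [0,-0.2,0,0,1],
])

```text
t: 27.68
eef_pos: [0.5374, -0.0016, 0.1205]
ee_rot: [2.671, 1.571, -0.145]
force: [1.3, -3.5, 0.8]
width: 0.0439
```

```bash
python3 -c "
from h import *
rep()"
```

```text
t 27.68 in 77.8 mm  lat -0.9  z 0.1205 | Fax -3.76 Flat 0.10 Fz 0.78 | M [-1.62 -0.44  0.02] w 0.0439
```

>>> step_arm([
  [0,-0.02,0,0,1],
  [0,-0.04,0,0,1],
  [0,-0.05,0,0,1],
  [0,-0.05,0,0,1],
  [0,-0.05,0,0,0.5],
  [0,-0.05,0,0,0],
  [0,-0.05,0,0,0],
  [0,-0.05,0,0,0],
  [0,-0.05,0,0,0],
  [-1,-0.05,0,0,0],
])

```text
t: 28.52
eef_pos: [0.5359, -0.0012, 0.129]
ee_rot: [-0.202, 1.567, -3.018]
force: [-1.0, -0.6, -1.0]
width: 0.0714
```

>>> step_arm([
  [-2,0,0,0,0],
  [-4,0,0,0,0],
  [-6,0,0,0,0],
  [-6,2,0.5,2,0],
  [-6,5,1.5,4,0],
  [-6,8,2.5,6,0],
  [-6,11,4,8,0],
  [-6,14,5.5,8,0],
  [-6,17,7,8,0],
  [-6,20,8.5,8,0],
], squeeze=30)

```text
t: 29.35
eef_pos: [0.5204, -0.2193, 0.1914]
ee_rot: [2.956, 1.57, 0.0]
force: [0.6, -0.7, 0.6]
width: 0.0876
```

```bash
python3 -c "
from h import *
rep(); snap('16',P=(.548,-.02,.12),k=10,w=35,h=28); plan(.4585,-.244,.05,190.6)"
```

```text
t 29.35 in -122.9 mm  lat -86.8  z 0.1914 | Fax -0.86 Flat 0.36 Fz 0.56 | M [0.01 0.05 0.05] w 0.0876
side origin [249 203]
t 29.4 pos [ 0.5194 -0.2234  0.1912] jaw -169.42 toolx [-0.    -0.001 -1.   ] F [ 0.67 -4.16  0.58] M [-0.66 -0.01  0.  ] w 0.0878 q6 0.24
delta cm [14.122  0.892  6.363] turn -0.02
```

View pics/side16c.png

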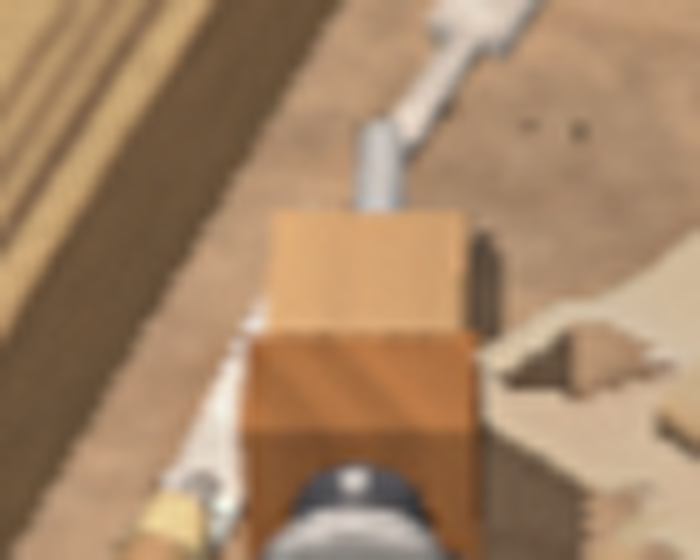

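>>> step_arm([
  [3,0.3,2,0,0],
  [6,0.6,4.5,0,0],
  [9,0.9,6.4,0,0],
  [9.5,0.9,6.4,0,0],
  [9.5,0.9,6.4,0,0],
  [9.5,0.9,6.4,0,0],
  [9.5,0.9,6.4,0,0],
  [9.5,0.9,6.4,0,0],
  [9.5,0.9,6.4,0,0],
  [9.5,0.9,6.4,0,0],
])

```text
t: 30.23
eef_pos: [0.4602, -0.2384, 0.0961]
ee_rot: [2.815, 1.569, -0.14]
force: [0.6, 0.3, 0.0]
width: 0.0879
```

```bash
python3 -c "
from h import *
snap('17',P=(.46,-.244,.05),k=8,w=48,h=36); plan(.4585,-.244,.0205,190.6)"
```

```text
side origin [298 166]
t 30.28 pos [ 0.46   -0.2384  0.0959] jaw -169.32 toolx [ 0.001 -0.    -1.   ] F [-0.56  0.33 -0.33] M [ 0.02  0.11 -0.01] w 0.0877 q6 0.29
delta cm [7.542 0.521 0.259] turn 0.08
```

View pics/side17c.png

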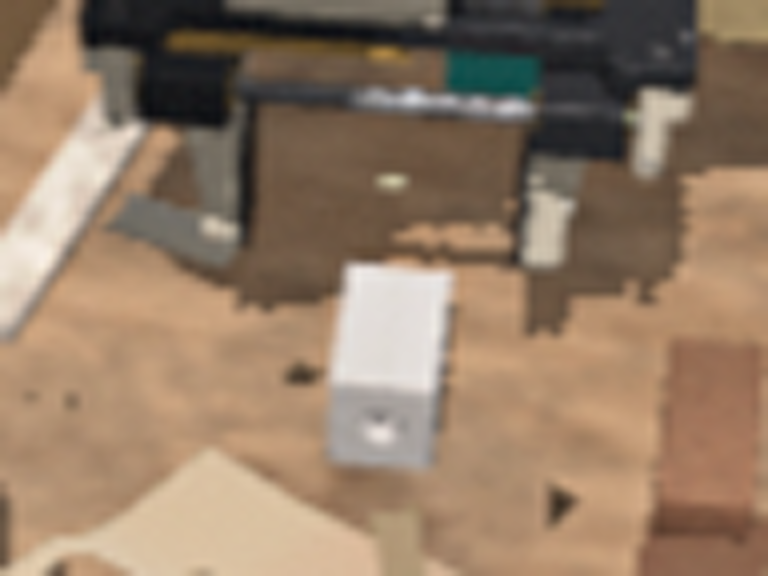

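The enlarged crop shows the white cap with its hole at crop (380,428) facing the stand. The turquoise block is up behind the gripper. Taking the white one.

>>> step_arm([
  [2,0.5,0.26,0,0],
  [4,0.5,0.26,0,0],
  [6,0.5,0.26,0,0],
  [7,0.5,0.26,0,0],
  [7.5,0.5,0.26,0,0],
  [7.5,0.5,0.26,0,0],
  [7.5,0.5,0.26,0,0.5],
  [7.5,0.5,0.26,0,1],
  [7.5,0.5,0.26,0,1],
  [7.5,0.5,0.26,0,1],
], squeeze=35)

```text
t: 31.12
eef_pos: [0.4584, -0.244, 0.0212]
ee_rot: [2.799, 1.569, -0.156]
force: [0.9, -0.2, -0.8]
width: 0.0669
```

>>> step_arm([
  [0,0,0,0,1],
  [0,0,0,0,1],
  [0,0,0,0,1],
  [0,0,0,0,1],
  [0,0,0,0,1],
  [0,0,0,0,1],
  [0,0,0,0,1],
  [0,0,0,0,1],
  [0,0,0,0,1],
  [0,0,0,0,1],
])

```text
t: 31.95
eef_pos: [0.4578, -0.2439, 0.0205]
ee_rot: [0.401, 1.571, -2.554]
force: [-0.5, 1.1, 2.9]
width: 0.0358
```

```bash
python3 -c "
from h import *
rep()
th=np.radians(18.7); ax=np.array([-np.sin(th),np.cos(th)]); X=np.array([np.cos(th),np.sin(th)])
p=np.array([.5632,-.075])-.056*ax-.001*X; print(p)
plan(p[0],p[1],.1222,198.7)"
```

```text
t 31.95 in -126.2 mm  lat -154.0  z 0.0205 | Fax 1.21 Flat -0.13 Fz 2.89 | M [0.08 0.48 0.02] w 0.0358
[ 0.58020712 -0.12836439]
t 31.95 pos [ 0.4578 -0.2439  0.0205] jaw -169.33 toolx [-0. -0. -1.] F [-0.51  1.1   2.89] M [0.08 0.48 0.02] w 0.0358 q6 0.3
delta cm [-10.174  -9.092 -14.17 ] turn -8.03
```

>>> step_arm([
  [-4,0,0,0,1],
  [-8,0,0,0,1],
  [-10.2,-1,-2,-2,1],
  [-10.2,-3,-5.5,-5,1],
  [-10.2,-5,-9,-8,1],
  [-10.2,-7.5,-12,-8,1],
  [-10.2,-9.1,-14.2,-8,1],
  [-10.2,-9.1,-14.2,-8,1],
  [-10.2,-9.1,-14.2,-8,1],
  [-10.2,-9.1,-14.2,-8,1],
])

```text
t: 32.78
eef_pos: [0.5799, -0.1281, 0.1218]
ee_rot: [-0.406, 1.569, 3.061]
force: [-0.4, -0.1, -1.6]
width: 0.0358
```

>>> step_arm([
  [0,0,0,0,1],
  [0,0,0,0,1],
  [0,0,0,0,1],
  [0,0,0,0,1],
  [0,0,0,0,1],
  [0,0,0,0,1],
  [0,0,0,0,1],
  [0,0,0,0,1],
  [0,0,0,0,1],
  [0,0,0,0,1],
])

```text
t: 33.62
eef_pos: [0.5805, -0.1282, 0.1224]
ee_rot: [-0.096, 1.571, -2.912]
force: [0.3, 0.2, -0.3]
width: 0.0359
```

```bash
python3 -c "
from h import *
rep(); plan(.5802,-.1284,.1225,198.7); snap('18')"
```

```text
t 33.62 in -55.9 mm  lat -0.7  z 0.1224 | Fax 0.11 Flat 0.35 Fz -0.31 | M [ 0.06  0.15 -0.01] w 0.0359
t 33.62 pos [ 0.5805 -0.1282  0.1224] jaw -161.33 toolx [-0. -0. -1.] F [ 0.3   0.22 -0.31] M [ 0.06  0.15 -0.01] w 0.0359 q6 0.21
delta cm [-0.01   0.009  0.037] turn -0.03
side origin [236 173]
```

View pics/side18c.png

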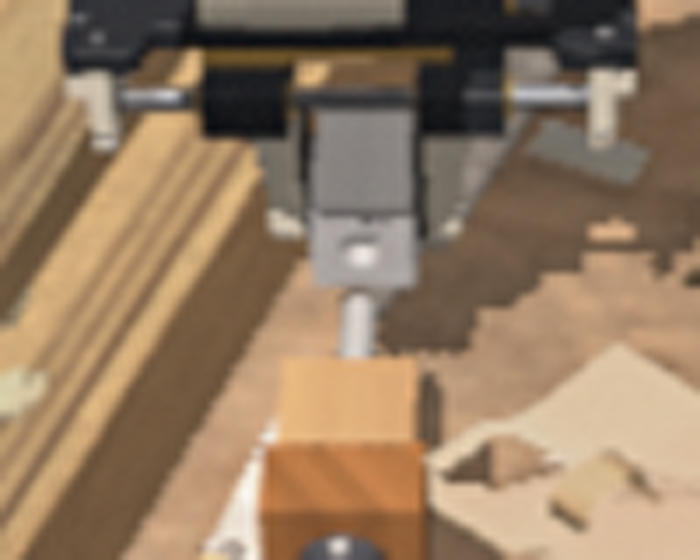

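>>> step_arm([
  [-0.01,0,0.03,0,1],
  [-0.01,-0.3,0.03,0,1],
  [-0.01,-0.7,0.03,0,1],
  [-0.01,-1.1,0.03,0,1],
  [-0.01,-1.5,0.03,0,1],
  [-0.01,-1.8,0.03,0,1],
  [-0.01,-2,0.03,0,1],
  [-0.01,-2,0.03,0,1],
  [-0.01,-2,0.03,0,1],
  [-0.01,-2,0.03,0,1],
])

```text
t: 34.5
eef_pos: [0.5739, -0.1094, 0.1225]
ee_rot: [2.514, 1.571, -0.302]
force: [-0.6, -0.0, -0.8]
width: 0.0357
```

```bash
python3 -c "
from h import *
rep(); snap('19',k=14,w=28,h=20)"
```

```text
t 34.50 in -36.0 mm  lat -0.9  z 0.1225 | Fax 0.17 Flat -0.54 Fz -0.84 | M [0.03 0.11 0.06] w 0.0357
side origin [258 193]
```

View pics/side19c.png

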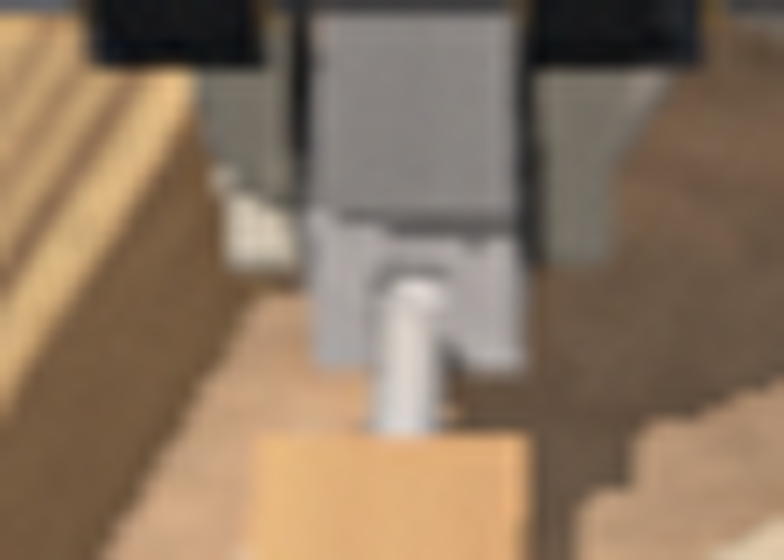

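>>> step_arm([
  [0,-0.1,0,0,1],
  [0,-0.2,0,0,1],
  [0,-0.3,0,0,1],
  [0,-0.4,0,0,1],
  [0,-0.5,0,0,1],
  [0,-0.6,0,0,1],
  [0,-0.7,0,0,1],
  [0,-0.85,0,0,1],
  [0,-1.0,0,0,1],
  [0,-1.2,0,0,1],
])

```text
t: 35.38
eef_pos: [0.57, -0.0979, 0.1225]
ee_rot: [-2.774, 1.571, 0.693]
force: [-0.1, -0.2, -1.1]
width: 0.0356
```

```bash
python3 -c "
from h import *
rep()"
```

```text
t 35.38 in -23.8 mm  lat -0.9  z 0.1225 | Fax -0.20 Flat -0.20 Fz -1.05 | M [-0.07  0.12  0.  ] w 0.0356
```

>>> step_arm([
  [0,-0.3,0,0,1],
  [0,-0.7,0,0,1],
  [0,-1.2,0,0,1],
  [0,-1.8,0,0,1],
  [0,-2.4,0,0,1],
  [0,-2.9,0,0,1],
  [0,-3.3,0,0,1],
  [0,-3.5,0,0,1],
  [0,-3.6,0,0,1],
  [0,-3.7,0,0,1],
])

```text
t: 36.22
eef_pos: [0.5582, -0.0628, 0.1226]
ee_rot: [2.462, 1.571, -0.354]
force: [0.5, 0.3, -0.7]
width: 0.0356
```

```bash
python3 -c "
from h import *
rep(); snap('20',k=10,w=35,h=28)"
```

```text
t 36.22 in 13.2 mm  lat -0.9  z 0.1226 | Fax 0.08 Flat 0.56 Fz -0.71 | M [0.06 0.13 0.03] w 0.0356
side origin [251 185]
```

View pics/side20c.png

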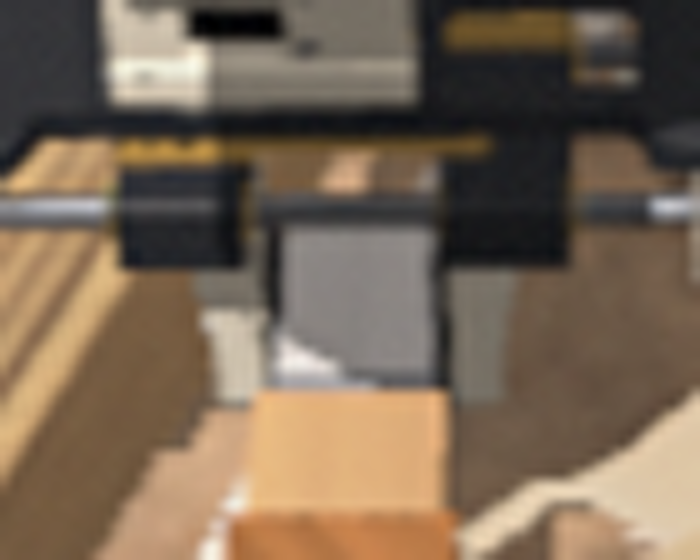

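>>> step_arm([
  [0,-0.05,0,0,1],
  [0,-0.1,0,0,1],
  [0,-0.17,0,0,1],
  [0,-0.24,0,0,1],
  [0,-0.31,0,0,1],
  [0,-0.38,0,0,1],
  [0,-0.45,0,0,1],
  [0,-0.52,0,0,1],
  [0,-0.56,0,0,1],
  [0,-0.6,0,0,1],
], squeeze=4)

```text
t: 37.1
eef_pos: [0.5562, -0.0572, 0.1225]
ee_rot: [2.723, 1.571, -0.093]
force: [0.0, -0.1, -0.6]
width: 0.0359
```

```bash
python3 -c "
from h import *
rep()"
```

```text
t 37.10 in 19.1 mm  lat -0.9  z 0.1225 | Fax -0.13 Flat -0.03 Fz -0.57 | M [ 0.04  0.14 -0.03] w 0.0359
```

>>> step_arm([
  [0,-0.03,0,0,1],
  [0,-0.06,0,0,1],
  [0,-0.09,0,0,1],
  [0,-0.12,0,0,1],
  [0,-0.15,0,0,1],
  [0,-0.18,0,0,1],
  [0,-0.2,0,0,1],
  [0,-0.22,0,0,1],
  [0,-0.24,0,0,1],
  [0,-0.25,0,0,1],
], squeeze=3)

```text
t: 37.93
eef_pos: [0.5554, -0.0549, 0.1225]
ee_rot: [0.52, 1.571, -2.296]
force: [0.3, 0.0, -0.4]
width: 0.0359
```

```bash
python3 -c "
from h import *
rep()"
```

```text
t 37.93 in 21.5 mm  lat -0.9  z 0.1225 | Fax -0.05 Flat 0.25 Fz -0.36 | M [-0.01  0.14 -0.02] w 0.0359
```

>>> step_arm([
  [0,-0.03,0,0,1],
  [0,-0.06,0,0,1],
  [0,-0.09,0,0,1],
  [0,-0.11,0,0,1],
  [0,-0.13,0,0,1],
  [0,-0.15,0,0,1],
  [0,-0.17,0,0,1],
  [0,-0.19,0,0,1],
  [0,-0.2,0,0,1],
  [0,-0.2,0,0,1],
])

```text
t: 38.77
eef_pos: [0.5549, -0.0532, 0.1226]
ee_rot: [1.798, 1.57, -1.018]
force: [0.5, -1.7, -1.1]
width: 0.0359
```

```bash
python3 -c "
from h import *
rep()"
```

```text
t 38.77 in 23.3 mm  lat -0.9  z 0.1226 | Fax -1.81 Flat -0.08 Fz -1.07 | M [-0.85 -0.21  0.02] w 0.0359
```

>>> step_arm([
  [0,-0.02,0,0,1],
  [0,-0.04,0,0,1],
  [0,-0.05,0,0,1],
  [0,-0.06,0,0,1],
  [0,-0.07,0,0,1],
  [0,-0.08,0,0,1],
  [0,-0.08,0,0,1],
  [0,-0.08,0,0,1],
  [0,-0.08,0,0,1],
  [0,-0.08,0,0,1],
])

```text
t: 39.6
eef_pos: [0.5547, -0.0522, 0.1226]
ee_rot: [2.682, 1.571, -0.134]
force: [1.6, -4.1, 0.4]
width: 0.0358
```

```bash
python3 -c "
from h import *
rep(); snap('21',k=10,w=35,h=28)"
```

```text
t 39.60 in 24.3 mm  lat -0.8  z 0.1226 | Fax -4.45 Flat 0.21 Fz 0.41 | M [-1.57 -0.62 -0.  ] w 0.0358
side origin [251 185]
```

View pics/side21c.png

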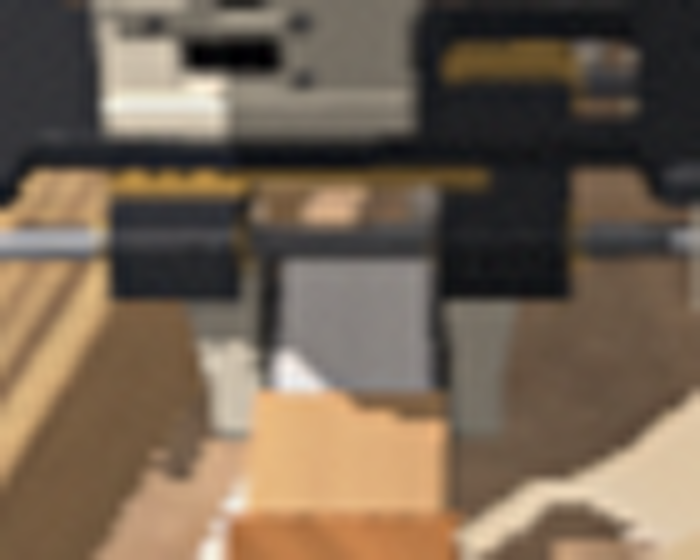

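>>> step_arm([
  [0,0,0,0,1],
  [0,-0.01,0,0,1],
  [0,-0.02,0,0,1],
  [0,-0.03,0,0,1],
  [0,-0.04,0,0,1],
  [0,-0.05,0,0,1],
  [0,-0.05,0,0,1],
  [0,-0.05,0,0,1],
  [0,-0.05,0,0,1],
  [0,-0.05,0,0,1],
], squeeze=5)

```text
t: 40.48
eef_pos: [0.5546, -0.0522, 0.1226]
ee_rot: [1.823, 1.57, -0.992]
force: [2.9, -6.6, 0.2]
width: 0.0359
```

```bash
python3 -c "
from h import *
rep()"
```

```text
t 40.48 in 24.3 mm  lat -0.8  z 0.1226 | Fax -7.19 Flat 0.66 Fz 0.16 | M [-2.55 -1.    0.01] w 0.0359
```

>>> step_arm([
  [0,0.04,0,0,0.8],
  [0,0.04,0,0,0.5],
  [0,0.04,0,0,0],
  [0,0.04,0,0,0],
  [0,0.04,0,0,0],
  [0,0.04,0,0,0],
  [-1,0.04,0,0,0],
  [-3,0.04,0,0,0],
  [-6,0.04,0,0,0],
  [-9,0.04,0,0,0],
])

```text
t: 41.32
eef_pos: [0.5539, -0.0522, 0.2137]
ee_rot: [-0.075, 1.569, -2.891]
force: [0.5, 0.4, -0.4]
width: 0.0863
```

>>> step_arm([
  [-2,3,0,0,0],
  [-4,7,0,0,0],
  [-4,11,0,0,0],
  [-4,15,0,0,0],
  [-4,19,0,0,0],
  [-4,22,0,0,0],
  [-4,22,0,0,0],
  [-4,22,0,0,0],
  [-4,22,0,0,0],
  [-4,22,0,0,0],
])

```text
t: 42.15
eef_pos: [0.6247, -0.2597, 0.2531]
ee_rot: [3.061, 1.57, 0.246]
force: [-0.1, 0.7, 1.0]
width: 0.0877
```

```bash
python3 - <<'E'
from h import *
rep(); snap('22',P=(.55,-.02,.12),k=10,w=35,h=28,cams=("side","top"))
E
```

```text
t 42.15 in -194.7 mm  lat -0.9  z 0.2531 | Fax 0.66 Flat 0.12 Fz 1.01 | M [ 0.01  0.09 -0.01] w 0.0877
side origin [248 203]
top origin [221 147]
```

View pics/side22c.png

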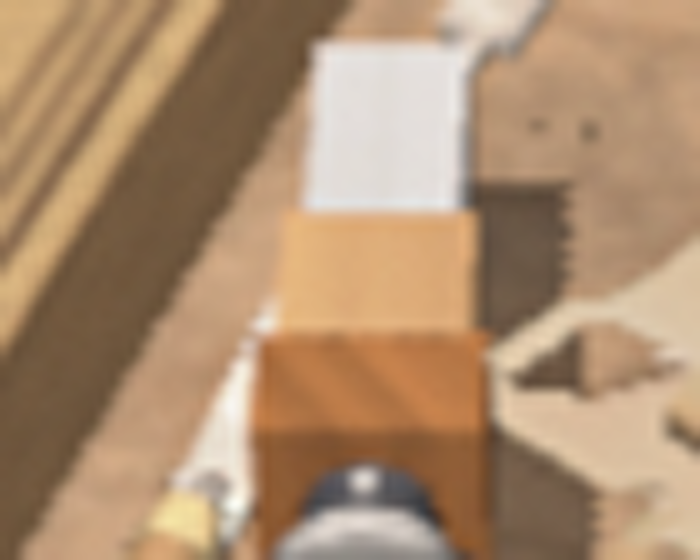

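View pics/top22c.png

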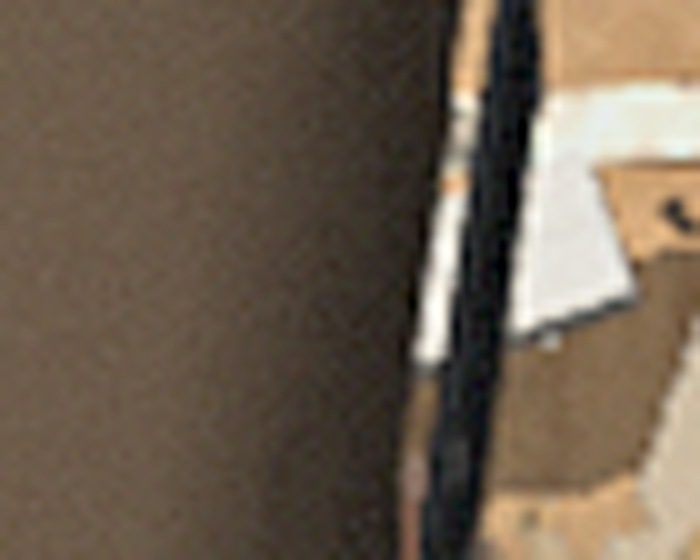

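>>> step_arm([
  [0,3,3,0,0],
  [0,6,6,0,0],
  [0,9,9,0,0],
  [0,12,12,0,0],
  [0,15,15,0,0],
  [0,18,18,0,0],
  [0,20,21,0,0],
  [0,22,24,0,0],
  [0,24,27,0,0],
  [0,25,28,0,0],
])

```text
t: 43.08
eef_pos: [0.4368, -0.5892, 0.253]
ee_rot: [0.658, 1.57, -2.159]
force: [0.3, 0.2, 0.3]
width: 0.0875
```

```bash
python3 - <<'E'
from h import *
rep(); snap('23',P=(.545,-.01,.12),k=11,w=35,h=26,cams=("top",))
f=dict(np.load("side22.npz"));th=np.radians(18.7); ax=np.array([-np.sin(th),np.cos(th)])
# joint lines in side view at top-edge heights
for nm,(u,v),z in (("cap rear top",(392,45),.1372),("cap/long: long rear top",(382,212),.1412),("wide rear top",(372,333),.1452),("wide front top",(368,432),.1452)):
    p=ray_z(f,248+u/10-.5,203+v/10-.5,z); print(nm,((p[:2]-[.5632,-.075])@ax*1e3).round(1))
E
```

```text
t 43.08 in -446.5 mm  lat -284.6  z 0.2530 | Fax 0.09 Flat 0.32 Fz 0.29 | M [ 0.01  0.12 -0.07] w 0.0875
top origin [216 151]
cap rear top -9.3
cap/long: long rear top 54.0
wide rear top 97.8
wide front top 128.6
```

View pics/top23c.png

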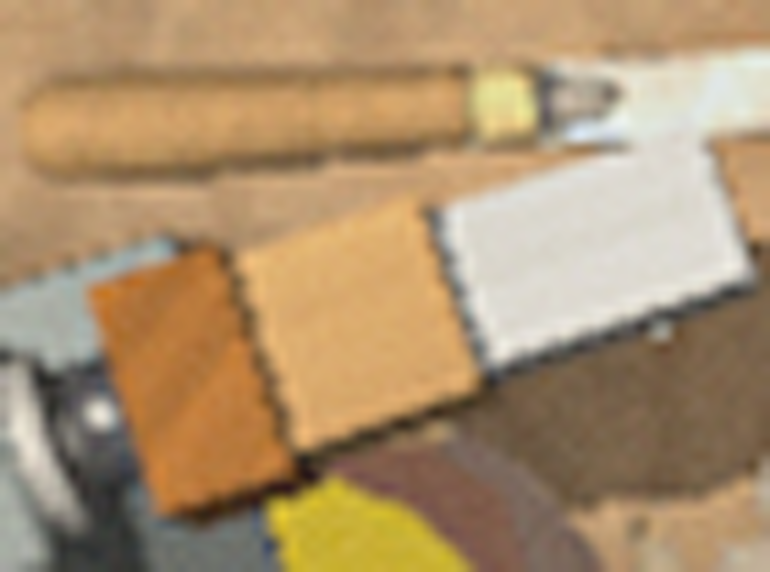

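The stack shows no gaps: face to face I measure 63, 44 and 31 mm against the nominal 63, 44 and 30 mm. In the top view the three pieces sit flush and in line with the rod. Handing in.

```bash
python3 -c "
from station import *
print(job_done())"
```

```text
the job is handed in; nothing more can be done
None
```

I threaded the wide blank, then the long blank, then the white end cap (open end first) onto the rod. I handed the job in just after 43 s of the 67 s allowed. No verdict is reported, so what follows is from my own checks.

- **Contact by feel:** I ran each piece in the last few mm slowly with a light grip of 3 to 5 N. Push readings at the end of each run-in were about 7 N (wide blank), 4 N or slightly more (long blank) and 7 N (cap), all under the collar's 10 N slip. On the final push with the cap the arm moved forward 0.5 mm in command but not in fact, so the stack is solid.
- **Camera checks:** face-to-face lengths in the side view were 63.3, 43.8 and 30.8 mm for the cap, long blank and wide blank (nominal 63, 44, 30). The top view shows the three flush and in line, with the gripper clear of everything.
- **Less certain:**
  - The cap moved about 1 mm between first touch and firm seating. That was either a small gap closing or slip in the light grip.
  - The two cameras disagreed by 2 to 5 mm across the rod. I aligned using the side camera, which matched the robot to about 1 mm.
  - I did not measure the collar directly after the pushes. That it stayed in place rests on the forces.

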